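Lock the levelling jack's screw with its jam nut

ROBOT

A 7-joint arm with a two-finger parallel gripper is mounted at the origin on a cart in front of the work surface, level with it; the furniture and walls round the work are solid. World frame = base frame: x ahead of the robot, y to its left, z up, the work surface at z = 0. Lengths are in m, angles in degrees, forces in N, time in s.
With the tool pointing down it reaches from about 0.425 to 0.95 m from the base axis. Payload 4.7 kg.
Tool frame: the origin (TCP) lies midway between the tips of the shut fingers; the grasp point (between the pads) lies 19 mm behind it (bot.grip_depth is the distance from the TCP to the grasp point, in m); z points along the fingers, y is the direction in which the jaws open and shut (so a half turn about z gives the same grasp; the last joint's range is limited). The gripper opens to 85 mm and grips with 20 to 120 N. Pads are 22 mm wide; open, the fingers measure 114 mm over their backs; the gripper's body (76 mm by 85 mm) begins 54 mm behind the grasp point. The pads swing forward as they close: fully open they stand 13 mm farther back than shut.
Start: joints at [-66.343, 26.849, -2.785, 87.806, 1.381, 65.374, -4.715], TCP at [0.289, 0.61, 0.231] pointing down, gripper open.
Joint ranges: [-148.3, 148.3], [-19.14, 114.17], [-79.39, 73.82], [5.75, 140.21], [-59.74, 239.74], [12.07, 113.84], [-152.46, 152.46]. Speed limits (degrees/s): [147.25, 147.25, 180, 180, 180, 180, 180].

INTERFACE

Orientations are given as a 3x3 rotation matrix whose columns are the frame's x, y, z axes.
In Python, from rig import bot, vision gives the robot as it stands. The module is installed in compiled form; this text tells all that it offers.
- The arm moves only by the shell command python3 -m pendant 'ROWS'. ROWS is JSON, a list of rows, each a list of 7 numbers: the shift along the tool's x, y, z in mm, then the turn, a rotation vector about the tool's x, y, z in rad, then the closure, from 0 (fully open) to 1 (shut). A call has 1 to 8 rows; each row shifts and turns the commanded pose from where the row before left it, along the tool's axes as they then stand; what a row does not reach is not made up. A row lasts 1/10 s, in which the tool goes at most 50 mm and 8.59 degrees, less where a joint would pass 70% of its speed; a pose out of reach is approached as far as the arm can. A call is refused whole if a number of a shift passes 50 or a number of a turn 0.15, either way. A call with a gripper value outside its range is refused whole. The fingers move at their own pace and stop on an object; the grip force is fixed at half the most. Time passes only in rows, so rows that do not move let the fingers close. It gives the time, the measured TCP pose, the force and the opening at its end, in the units of the state.
- bot.read_state(): the state, without advancing time (a new reading comes with each control period).
- vision.capture(name): name is "side" or "top"; returns the picture (384x512x3 uint8, red, green, blue); there is no depth.
- vision.camera_params(name): a dict with "mtx" (3x3 intrinsics, pixels), "cam_to_world" (4x4, takes a point from camera to world coordinates). Camera axes: x right, y down, z forward; pixel columns grow to the right and rows downward; lengths in m; the calibration is good to about 2 mm. A picture is of the moment at which its call begins. camera_params takes no time and is no camera call.
- bot.finish_job(): hands the job in, once; it reports no verdict.
The state is a dict: "time_s": time; "qpos": joint angles; "dq": joint speeds; "joint_efforts": joint torques, N m; "ee_pos": TCP position; "ee_rot": TCP orientation; "force": force on the tool from outside, world axes, zero at the start; "ft_torque": the same for the moment, N m; "gripper_width": finger opening in m.
Only numpy, scipy, OpenCV 4.12 (cv2) and the standard library are available. Lean on these libraries where they do the work, as an engineer would, in place of code of your own. Each camera call takes 0.05 s, during which the arm holds its last target.

TASK

The levelling jack's screw is set to the right height: lock it there without losing the setting. Fit the holding key fully home over the screw's square head with its arm between the jack's two upright pins, let it go, then swing the jam nut's handle clockwise (seen from above) until the nut is firmly tight, with a push of about 12 newtons at the handle's post, not beyond 16. Leave the key on the screw, and leave the other things alone.

Things in the scene. Friction and masses are not known exactly. Their poses are not given: they have to be found in the camera images.
- jack_foot (a point): Levelling jack fixed to the bench: grey foot plate 155 x 90 x 12 mm and a cone-shaped body (72 mm across at the foot, top 50 mm high). Point on the bench under the screw's axis, with the jack's axes: x from the screw to the two pins, z up; the plate runs from x -55 to +100 mm.
- screw (a joint): The adjusting screw's turn from its setting (rad): 0 at the start, positive clockwise from above. It turns easily (0.05 N m), more easily than the nut turns on it (0.15 N m): unless the key holds it the nut drags it along. Held by the key it gives about 0.1 to 0.15 rad until the arm bears on a pin, which is harmless; beyond 0.2 rad the setting is lost.
- screw_top (a point): Centre of the top face of the screw's square head, 98 mm above the bench. The head is 24 mm square, 28 mm high, its sides parallel to the jack's x and y; its top 4 mm taper to 20.5 mm.
- key_grip (a point): Middle of the upright grip stem (16 x 16 mm, 32 to 74 mm above the key's underside) of the loose steel holding key that lies on the bench, socket down. 54 mm above the underside, on the socket's axis; x along the key's arm, z up. Fully home on the screw this point is 28 mm above the head's top, 126 mm above the bench.
- key_tip (a point): End of the key's arm, 90 mm from the socket's axis along its x. The arm is 12 mm wide, 10 mm thick, its middle 13 mm above the key's underside; fully home it stands between the two pins with 3 mm play on each side.
- handle_post (a point): Middle of the upright post at the end of the jam nut's handle bar: 12 mm thick, 66 to 98 mm above the bench, 16 mm black ball on top (to 108 mm). The point is 85 mm above the bench, 75 mm from the screw's axis. It starts on the side away from the pins, 0.05 to 0.9 rad short (counter-clockwise) of the jack's -x direction, and swings clockwise past it.
- key: The same holding key (about 0.32 kg); origin at the centre of its underside, x along the arm. Below the stem its hub is 44 x 44 x 32 mm with a square socket from below: 25.4 mm wide, 26 mm deep, mouth chamfered, sides along x and y.
- fork_pins: The jack's two upright round-topped steel pins, 10 mm in diameter, at x = 75, y = +14 and -14 mm of the jack, 93 mm high, 18 mm apart inside; origin on the bench under the screw's axis. Under the nut's torque the key's arm leans on one of them with about the force of the push at the post.
- loupe: Black waisted loupe standing on the bench, 33 x 35 mm; bystander, origin at its underside.
- test_block: Flat round steel block, 60 x 14 mm; bystander, origin at its underside.
- tape: Roll of black tape lying flat, 62 x 19 mm; bystander, origin at its underside.
- oil: Small dropper bottle with a black top, 35 x 100 mm; bystander, origin at its underside.
- jam_nut: The hexagonal jam nut with its handle; origin on the bench under the screw's axis. It runs freely on the screw (2 N at the post) for 0.5 to 0.95 rad clockwise from its start until it meets the body, unseen and each time elsewhere; then the push needed at the post rises by about 2 N per mm. Let go, it springs back to about where it met the body.
There are look-alikes about, which are no part of the job. Several things look just like the key: the one meant starts nearest to the robot's base.

How it is judged:
By the outcome, as a careful person would: the job done as asked, in the order asked, and still so for the second after the job is handed in, with the robot touching nothing.
It also fails if it takes over 64 s, if anything falls off the work surface, if the arm or the gripper's body presses on something with over 40 N, if the wrist force passes 120 N, or if a joint passes its speed limit or range.

## Working session

There is one attempt and no reset: what is moved stays moved. The work goes in short steps, Python scripts to look and compute and a shell command to move; the robot and the scene stay as the last step left them, time stands still between calls to the robot, and variables do not carry over. Pictures are saved under pics/ and viewed, and the job is handed in when it is done.

```bash
mkdir -p pics; ls; python3 - <<'E'
from rig import bot, vision
import cv2, numpy as np
for n in ("top","side"):
    im=vision.capture(n); cv2.imwrite(f"pics/{n}0.png",cv2.resize(im[:,:,::-1],(800,600),interpolation=cv2.INTER_CUBIC)); cv2.imwrite(f"pics/{n}0_raw.png",im[:,:,::-1])
    p=vision.camera_params(n); print(n,np.round(p["mtx"],1).tolist(),np.round(p["cam_to_world"],3).tolist())
s=bot.read_state(); print(s, bot.grip_depth)
E
```

```text
pics
top [[404.1, 0.0, 261.9], [0.0, 404.1, 189.4], [0.0, 0.0, 1.0]] [[0.004, -0.993, 0.12, 0.487], [-1.0, -0.003, 0.004, -0.313], [-0.004, -0.12, -0.993, 1.338], [0.0, 0.0, 0.0, 1.0]]
side [[373.3, 0.0, 256.8], [0.0, 373.3, 195.1], [0.0, 0.0, 1.0]] [[-0.9, 0.295, -0.321, 1.034], [0.436, 0.618, -0.654, 0.556], [0.005, -0.728, -0.685, 1.0], [0.0, 0.0, 0.0, 1.0]]
{'time_s': 0.1, 'qpos': array([-66.34267102,  26.89007251,  -2.7818118 ,  87.86805639,
         1.38088343,  65.37234993,  -4.71563383]), 'dq': array([-0.01771049, -0.11509418, -0.09258595, -0.10493647,  0.02491274,
        0.09204276, -0.04634695]), 'joint_efforts': array([ 8.95097764e-04, -5.11515141e+01, -4.69879608e-02, -2.38391376e+01,
        1.08021498e-02,  4.29626627e-03,  8.59194870e-06]), 'ee_pos': array([0.28839591, 0.60971535, 0.23038824]), 'ee_rot': array([[-9.03979062e-01,  4.27576228e-01, -6.51878922e-04],
       [ 4.27576717e-01,  9.03977717e-01, -1.56132967e-03],
       [-7.83034318e-05, -1.69013758e-03, -9.99998569e-01]]), 'force': array([-1.28195672, -0.12701018,  0.12720707]), 'ft_torque': array([ 0.02045234,  0.00372397, -0.05275594]), 'gripper_width': 0.08581974658347666} 0.0187
```

View pics/top0.png

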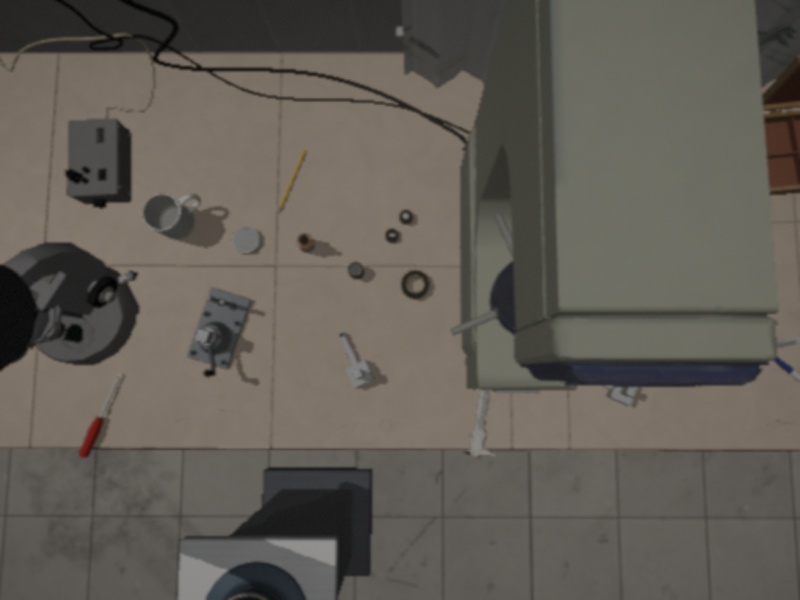

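View pics/side0.png

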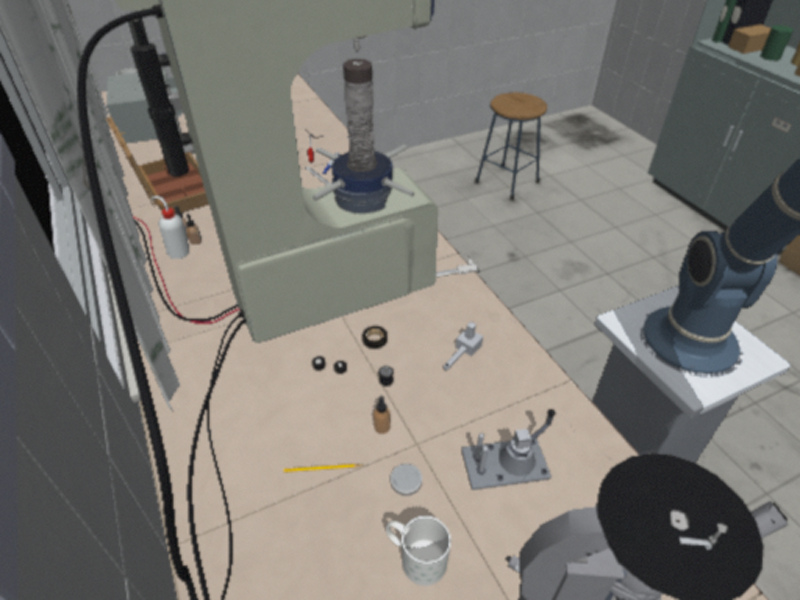

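```bash
cat > h.py <<'E'
import numpy as np, cv2
from rig import bot, vision
S=1.5625
def ray(n,u,v,z):
    p=vision.camera_params(n);M=p["cam_to_world"];d=M[:3,:3]@np.linalg.inv(p["mtx"])@[u,v,1];o=M[:3,3]
    return o+d*(z-o[2])/d[2]
def tri(ut,us):
    A=np.zeros((3,3));b=np.zeros(3)
    L=[]
    for n,(u,v) in (("top",ut),("side",us)):
        p=vision.camera_params(n);M=p["cam_to_world"];d=M[:3,:3]@np.linalg.inv(p["mtx"])@[u,v,1];d/=np.linalg.norm(d);o=M[:3,3]
        P=np.eye(3)-np.outer(d,d);A+=P;b+=P@o;L.append((P,o))
    x=np.linalg.solve(A,b);return x,[np.linalg.norm(P@(x-o)) for P,o in L]
def proj(n,X):
    p=vision.camera_params(n);M=np.linalg.inv(p["cam_to_world"]);c=M[:3,:3]@X+M[:3,3];q=p["mtx"]@c;return q[:2]/q[2]
def crop(im,u0,u1,v0,v1,k,name):
    c=cv2.resize(im[v0:v1,u0:u1,::-1],None,fx=k,fy=k,interpolation=cv2.INTER_CUBIC);cv2.imwrite(name,c)
E
python3 - <<'E'
from h import *
np.set_printoptions(precision=3,suppress=True)
t=cv2.imread("pics/top0_raw.png")[:,:,::-1];s=cv2.imread("pics/side0_raw.png")[:,:,::-1]
print(ray("top",357/S,370/S,.06),ray("top",622/S,395/S,.06),ray("side",680/S,520/S,.2), "base",proj("top",np.zeros(3)),proj("side",np.zeros(3)))
print("jack",ray("top",211/S,336/S,.098), "side key",ray("side",470/S,330/S,.07), ray("side",680/S,520/S,.0),ray("top",45/S,330/S,0))
crop(t,100,250,170,270,5,"pics/tc0.png");crop(s,270,370,195,320,6,"pics/sc0.png")
crop(s,330,512,280,384,4,"pics/sc1.png");crop(t,0,110,140,250,6,"pics/tc1.png")
E
```

```text
[ 0.49  -0.203  0.06 ] [ 0.443 -0.733  0.06 ] [0.495 0.374 0.2  ] base [163.453 393.59 ] [441.314 216.309]
jack [0.556 0.081 0.098] side key [ 0.496 -0.191  0.07 ] [0.36  0.328 0.   ] [0.573 0.466 0.   ]
```

View pics/tc0.png

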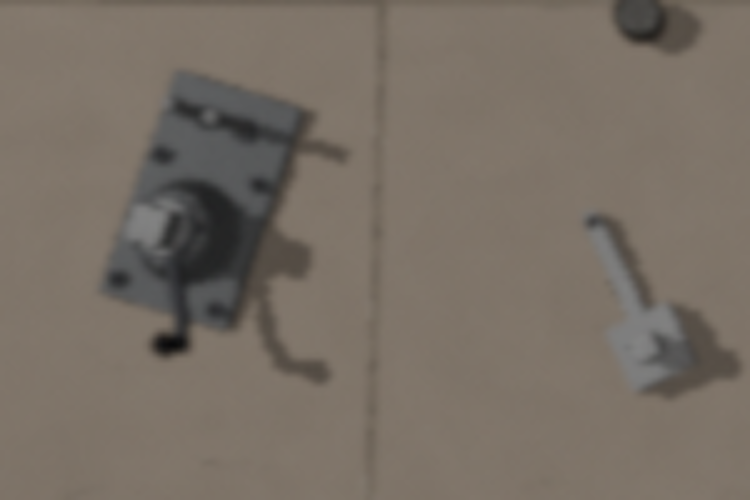

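View pics/sc0.png

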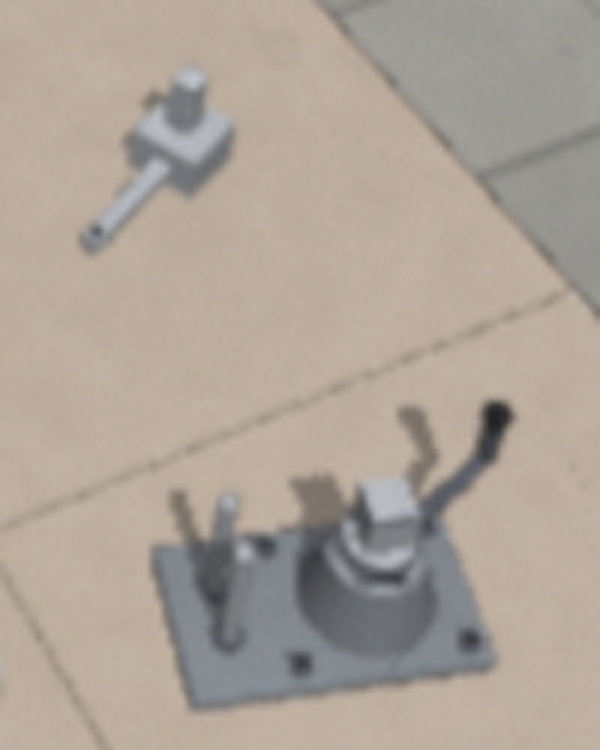

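View pics/sc1.png

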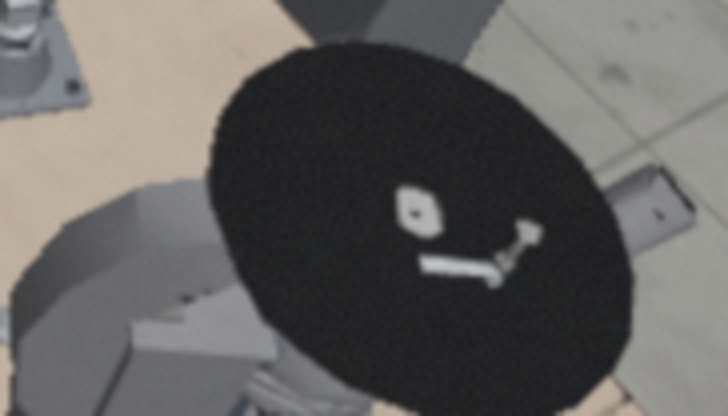

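View pics/tc1.png

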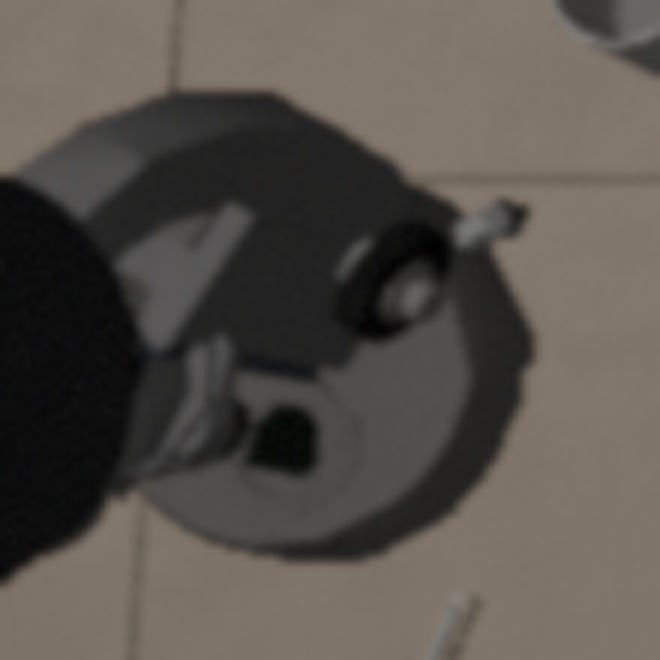

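```bash
python3 - <<'E'
from h import *
np.set_printoptions(precision=3,suppress=True)
print("tcp",proj("top",np.array([.289,.61,.23]))*S,proj("side",np.array([.289,.61,.23]))*S)
for z in (.1,.2,.3,.4,.5,.6): print(z,"top edge",ray("top",33/S,310/S,z),"centre side",ray("side",680/S,530/S,z),"left edge side",ray("side",600/S,480/S,z), "topedge side", ray("side",670/S,458/S,z))
E
```

```text
tcp [-128.437  486.527] [951.241 602.605]
0.1 top edge [0.606 0.435 0.1  ] centre side [0.44  0.364 0.1  ] left edge side [0.497 0.238 0.1  ] topedge side [0.357 0.258 0.1  ]
0.2 top edge [0.596 0.374 0.2  ] centre side [0.506 0.385 0.2  ] left edge side [0.557 0.273 0.2  ] topedge side [0.432 0.291 0.2  ]
0.3 top edge [0.586 0.314 0.3  ] centre side [0.572 0.406 0.3  ] left edge side [0.616 0.309 0.3  ] topedge side [0.507 0.324 0.3  ]
0.4 top edge [0.577 0.253 0.4  ] centre side [0.638 0.428 0.4  ] left edge side [0.676 0.344 0.4  ] topedge side [0.583 0.357 0.4  ]
0.5 top edge [0.567 0.193 0.5  ] centre side [0.704 0.449 0.5  ] left edge side [0.736 0.38  0.5  ] topedge side [0.658 0.39  0.5  ]
0.6 top edge [0.558 0.133 0.6  ] centre side [0.77  0.471 0.6  ] left edge side [0.796 0.415 0.6  ] topedge side [0.733 0.424 0.6  ]
```

```bash
python3 - <<'E'
from h import *
t=cv2.imread("pics/top0_raw.png")[:,:,::-1];s=cv2.imread("pics/side0_raw.png")[:,:,::-1]
def g(im,u0,u1,v0,v1,k,name,st=5):
    c=cv2.resize(im[v0:v1,u0:u1,::-1],None,fx=k,fy=k,interpolation=cv2.INTER_CUBIC)
    c=cv2.convertScaleAbs(c,alpha=1.5)
    for u in range(u0,u1):
        if u%st==0: cv2.line(c,(int((u-u0+.5)*k),0),(int((u-u0+.5)*k),6),(0,0,255),1); cv2.putText(c,str(u),(int((u-u0+.5)*k)-8,18),0,.35,(0,0,255),1)
    for v in range(v0,v1):
        if v%st==0: cv2.line(c,(0,int((v-v0+.5)*k)),(6,int((v-v0+.5)*k)),(0,0,255),1); cv2.putText(c,str(v),(8,int((v-v0+.5)*k)+4),0,.35,(0,0,255),1)
    return c
a=g(t,115,170,180,245,9,0);b=g(t,212,245,208,253,12,0)
cv2.imwrite("pics/tA.png",a);cv2.imwrite("pics/tB.png",b)
a=g(s,290,360,255,320,9,0);b=g(s,280,315,200,245,12,0)
cv2.imwrite("pics/sA.png",a);cv2.imwrite("pics/sB.png",b)
E
```

```text
(no output)
```

View pics/tA.png

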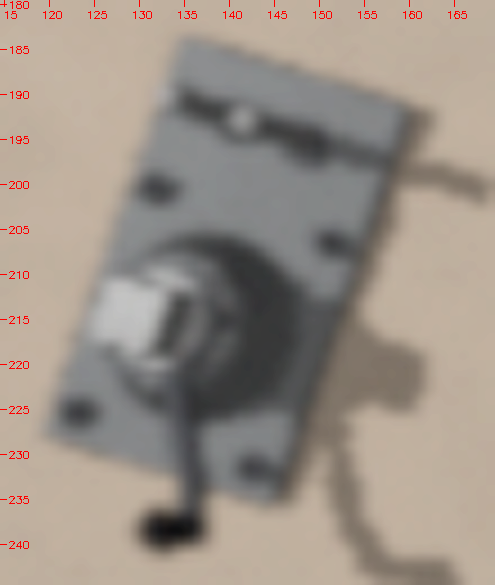

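View pics/tB.png

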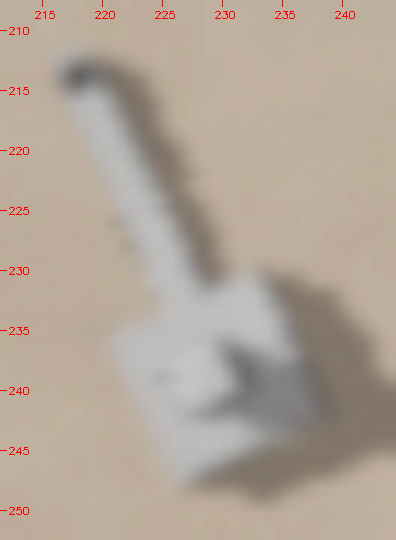

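View pics/sA.png

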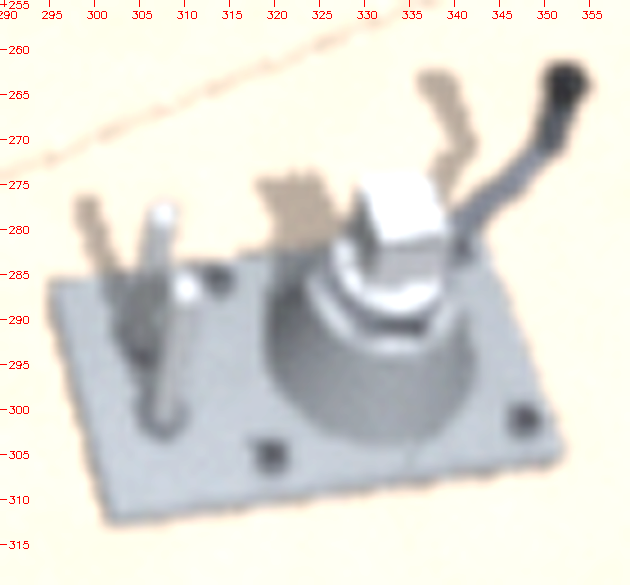

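View pics/sB.png

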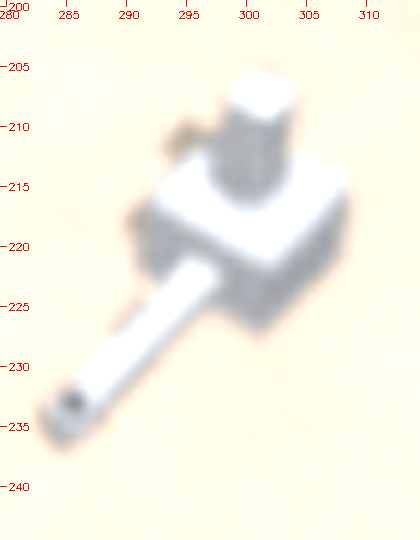

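```bash
python3 - <<'E'
from h import *
np.set_printoptions(precision=4,suppress=True)
tc=[(134.7,184),(160.7,192),(146.2,235.5),(119.4,228)]
P=np.array([ray("top",u,v,.012) for u,v in tc]);print(P, [np.linalg.norm(P[i]-P[(i+1)%4]) for i in range(4)])
loc=np.array([[100,45],[100,-45],[-55,-45],[-55,45]])/1000
def fit(loc,P):
    lc,pc=loc.mean(0),P[:,:2].mean(0);H=(loc-lc).T@(P[:,:2]-pc);a=np.arctan2(H[0,1]-H[1,0],H[0,0]+H[1,1]);R=np.array([[np.cos(a),-np.sin(a)],[np.sin(a),np.cos(a)]])
    o=pc-R@lc;return o,np.degrees(a),np.linalg.norm((loc@R.T+o)-P[:,:2],axis=1)
print("plate top",fit(loc,P))
Q=np.array([ray("side",u,v,.012) for u,v in [(302,312.5),(295.3,286),(351.7,305.2)]]);print("plate side",fit(loc[[0,1,3]],Q))
print("head tri",tri((129.5,214.6),(334.5,277.5)),ray("top",129.5,214.6,.098),ray("side",334.5,277.5,.098))
print("pins side", ray("side",310.3,286.5,.092),ray("side",307.5,278.5,.092),"top",ray("top",141.2,192.8,.092),ray("top",133.5,190.3,.092))
print("ball",tri((133.3,238.2),(352.3,264)),ray("top",133.3,238.2,.1),ray("side",352.3,264,.1))
print("stem",tri((228,239.2),(301,207.5)),ray("top",228,239.2,.074),ray("side",301,207.5,.074))
print("tip",ray("top",217.7,213.2,.018),ray("side",285.3,233.3,.018))
h=[(220.3,236),(233.2,230.5),(238.3,243),(226.8,248)]
P=np.array([ray("top",u,v,.032) for u,v in h]);print("hub",P.mean(0),P)
E
```

```text
[[0.6632 0.1142 0.012 ]
 [0.6368 0.027  0.012 ]
 [0.4938 0.0696 0.012 ]
 [0.5178 0.1583 0.012 ]] [np.float64(0.09103741578919744), np.float64(0.14918867770130373), np.float64(0.0918800673885225), np.float64(0.15187934658894536)]
plate top (array([0.5563, 0.0987]), np.float64(-16.541698032547067), array([0.002 , 0.0026, 0.0034, 0.0016]))
plate side (array([0.5621, 0.103 ]), np.float64(-17.318990108820223), array([0.0014, 0.0021, 0.0035]))
head tri (array([0.558 , 0.0995, 0.0933]), [np.float64(0.0010046011327457126), np.float64(0.0010046011327458804)]) [0.5569 0.0985 0.098 ] [0.5613 0.1013 0.098 ]
pins side [0.6369 0.0937 0.092 ] [0.63   0.0675 0.092 ] top [0.625  0.0671 0.092 ] [0.6328 0.0913 0.092 ]
ball (array([0.4854, 0.0841, 0.0962]), [np.float64(0.00047645419757649376), np.float64(0.00047645419757629134)]) [0.485  0.0832 0.1   ] [0.4881 0.0859 0.1   ]
stem (array([ 0.485 , -0.204 ,  0.0713]), [np.float64(0.002382415680157091), np.float64(0.002382415680156898)]) [ 0.483  -0.2029  0.074 ] [ 0.4886 -0.203   0.074 ]
tip [ 0.567  -0.1633  0.018 ] [ 0.5694 -0.1638  0.018 ]
hub [ 0.4823 -0.2046  0.032 ] [[ 0.4929 -0.1744  0.032 ]
 [ 0.5107 -0.2156  0.032 ]
 [ 0.4709 -0.2325  0.032 ]
 [ 0.4549 -0.1958  0.032 ]]
```

The keys I can see are at top px (357,370), about 0.53 m from the base, and at (622,395) behind the press, about 0.86 m away. The white pieces on the black disc, side px (680,520), aren't keys. I'm taking the one at (357,370): the crop shows hub, stem and a 90 mm arm. The jack is at about (0.559, 0.100), heading -16.5°, and the post is about 0.5 rad short. I'll lift and retract first, then swing clear of the disc.

```bash
python3 -m pendant '[[0,0,-40,0,0,0,0],[0,0,-45,0,0,0,0],[0,-30,-35,0,0,0,0],[0,-35,-30,0,0,0,0],[0,-35,-30,0,0,0,0],[0,-35,-30,0,0,0,0],[0,-35,-20,0,0,0,0],[0,0,0,0,0,0,0]]'
```

```text
time_s: 0.9
ee_pos: [0.2149, 0.4546, 0.466]
ee_rot: [[-0.904, 0.427, 0.003], [0.427, 0.904, 0.007], [0.0, 0.008, -1.0]]
force: [-0.2, 0.5, 0.8]
gripper_width: 0.0857
```

```bash
python3 -m pendant '[[-45,-2,0,0,0,0.09,0],[-45,-2,0,0,0,0.09,0],[-45,-2,0,0,0,0.09,0],[-45,-2,0,0,0,0.09,0],[-45,-2,0,0,0,0.09,0],[-45,-2,0,0,0,0.09,0],[-45,-2,0,0,0,0.09,0],[-45,-2,0,0,0,0.09,0]]'; python3 -m pendant '[[-45,-2,0,0,0,0.13,0],[-45,-2,0,0,0,0.13,0],[-45,-2,0,0,0,0.13,0],[-45,0,0,0,0,0.13,0],[-45,0,0,0,0,0.13,0],[-45,0,0,0,0,0.13,0],[-35,0,0,0,0,0.13,0],[0,0,0,0,0,0.13,0]]'
```

```text
time_s: 1.7
ee_pos: [0.4625, 0.2018, 0.4599]
ee_rot: [[-0.394, 0.919, -0.001], [0.919, 0.394, -0.001], [-0.001, -0.002, -1.0]]
force: [0.2, 0.5, 0.7]
gripper_width: 0.0856
time_s: 2.5
ee_pos: [0.4633, -0.0997, 0.461]
ee_rot: [[0.603, 0.798, -0.0], [0.798, -0.603, -0.001], [-0.001, 0.0, -1.0]]
force: [-0.5, -0.0, -0.0]
gripper_width: 0.0856
```

```bash
cat >> h.py <<'E'
def goto(x,y,z,ang=None):
    s=bot.read_state();R=s["ee_rot"];d=R.T@(np.array([x,y,z])-s["ee_pos"])*1000
    c=np.degrees(np.arctan2(R[1,0],R[0,0]))
    print("tool shift mm",np.round(d,1),"now ang",round(c,2),"pos",np.round(s["ee_pos"],4),"turn +rad",None if ang is None else round(np.radians((c-ang+180)%360-180),3),"F",np.round(s["force"],1),"tilt",np.round(R[:,2],3),"t",round(s["time_s"],2),"w",round(s["gripper_width"],4))
E
python3 -c "
from h import *
goto(.4855,-.203,.15,25.6)"
```

```text
tool shift mm [-68.7  79.9 311.1] now ang 52.93 pos [ 0.4633 -0.0997  0.461 ] turn +rad 0.477 F [-0.5 -0.  -0. ] tilt [-0.    -0.001 -1.   ] t 2.5 w 0.0856
```

```bash
python3 -m pendant '[[-17,20,40,0,0,0,0],[-17,20,40,0,0,0,0],[-17,20,40,0,0,0,0],[-18,20,40,0,0,0,0],[0,0,40,0,0,0.12,0],[0,0,40,0,0,0.12,0],[0,0,40,0,0,0.12,0],[0,0,15,0,0,0.117,0]]'; python3 -m pendant '[[0,0,0,0,0,0,0]]'; python3 - <<'E'
from h import *
goto(.4855,-.203,.15,25.6)
t=vision.capture("top");crop(t,180,290,190,290,6,"pics/tk.png")
s=vision.capture("side");crop(s,240,360,150,260,6,"pics/sk.png")
E
```

```text
time_s: 3.3
ee_pos: [0.4862, -0.1955, 0.1616]
ee_rot: [[0.897, 0.442, -0.008], [0.442, -0.897, 0.001], [-0.007, -0.004, -1.0]]
force: [0.8, 0.6, -0.9]
gripper_width: 0.0851
time_s: 3.4
ee_pos: [0.4869, -0.1957, 0.1629]
ee_rot: [[0.895, 0.446, -0.008], [0.446, -0.895, -0.0], [-0.007, -0.003, -1.0]]
force: [0.6, -0.7, 0.1]
gripper_width: 0.0852
tool shift mm [-4.4  5.9 12.9] now ang 26.52 pos [ 0.4869 -0.1957  0.1629] turn +rad 0.016 F [ 0.6 -0.7  0.1] tilt [-0.008 -0.    -1.   ] t 3.4 w 0.0852
```

View pics/sk.png

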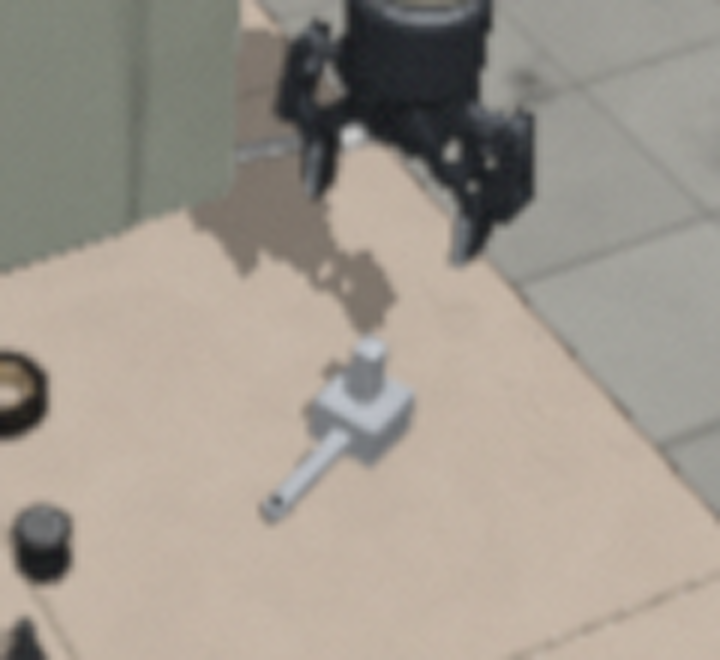

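View pics/tk.png

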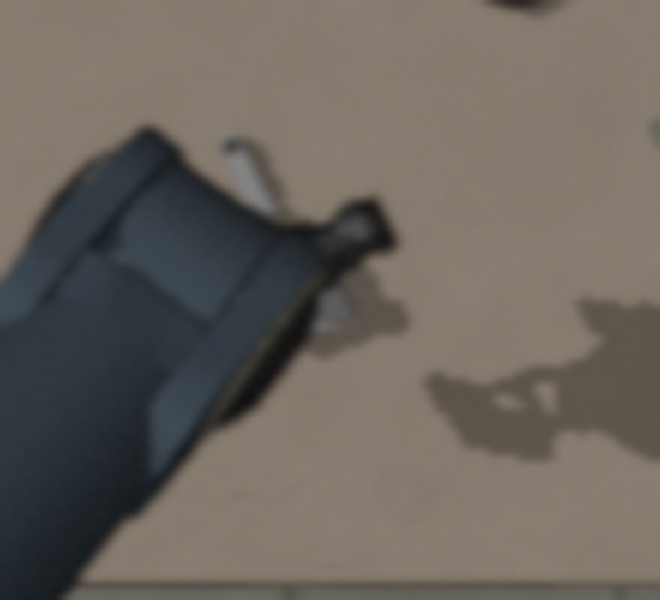

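```bash
python3 - <<'E'
from h import *
np.set_printoptions(precision=4,suppress=True)
for z in (.165,.176): print(ray("side",292.5,182.5,z),ray("side",316.7,193.7,z),(ray("side",292.5,182.5,z)+ray("side",316.7,193.7,z))/2)
E
```

```text
[ 0.5069 -0.2437  0.165 ] [ 0.463  -0.1611  0.165 ] [ 0.4849 -0.2024  0.165 ]
[ 0.5138 -0.2332  0.176 ] [ 0.4705 -0.1517  0.176 ] [ 0.4922 -0.1924  0.176 ]
```

```bash
python3 -c "
from h import *
goto(.4845,-.2035,.043,25.6)"; python3 -m pendant '[[-5,6,20,0,0,0.016,0],[0,0,30,0,0,0,0],[0,0,30,0,0,0,0],[0,0,25,0,0,0,0],[0,0,15,0,0,0,0],[0,0,0,0,0,0,0]]';python3 - <<'E'
from h import *
goto(.4845,-.2035,.043,25.6)
s=vision.capture("side");crop(s,240,360,150,260,6,"pics/sk2.png")
E
```

```text
tool shift mm [ -7.1   4.  123.1] now ang 26.66 pos [ 0.4891 -0.1967  0.1661] turn +rad 0.018 F [ 0.8 -0.4  0.6] tilt [-0.001 -0.001 -1.   ] t 3.5 w 0.0859
time_s: 4.1
ee_pos: [0.4869, -0.2038, 0.0457]
ee_rot: [[0.901, 0.433, -0.001], [0.433, -0.901, 0.001], [-0.001, -0.001, -1.0]]
force: [-1.2, 0.0, -0.1]
gripper_width: 0.0851
tool shift mm [-2.  -1.3  2.7] now ang 25.67 pos [ 0.4869 -0.2038  0.0457] turn +rad 0.001 F [-1.2  0.  -0.1] tilt [-0.001  0.001 -1.   ] t 4.1 w 0.0851
```

View pics/sk2.png

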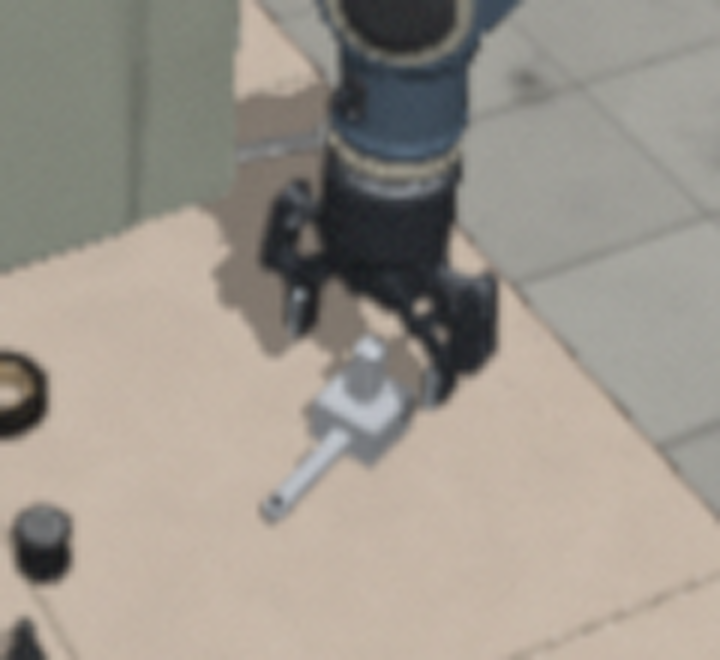

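```bash
python3 -m pendant '[[-1,0,1,0,0,0,0.5],[0,0,0,0,0,0,1],[0,0,0,0,0,0,1],[0,0,0,0,0,0,1],[0,0,0,0,0,0,1],[0,0,0,0,0,0,1],[0,0,0,0,0,0,1]]';python3 - <<'E'
from h import *
goto(.4845,-.2035,.043,25.6)
s=vision.capture("side");crop(s,240,360,150,260,6,"pics/sk3.png")
E
```

```text
time_s: 4.85
ee_pos: [0.4866, -0.2046, 0.0457]
ee_rot: [[0.902, 0.432, 0.001], [0.432, -0.902, 0.0], [0.001, 0.0, -1.0]]
force: [-0.0, 0.0, 5.6]
gripper_width: 0.0152
tool shift mm [-1.4 -1.9  2.7] now ang 25.61 pos [ 0.4866 -0.2046  0.0457] turn +rad 0.0 F [-0.   0.   5.6] tilt [ 0.001  0.    -1.   ] t 4.85 w 0.0152
```

View pics/sk3.png

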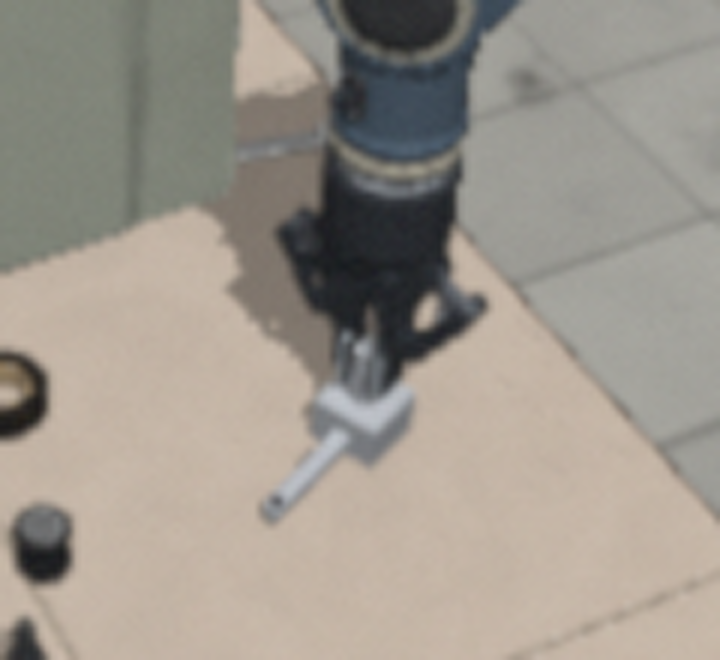

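```bash
python3 -m pendant '[[0,0,-10,0,0,0,1],[0,0,-25,0,0,0,1],[0,0,-40,0,0,0,1],[0,0,-45,0,0,0,1],[0,0,-45,0,0,0,1],[0,0,-35,0,0,0,1],[0,0,0,0,0,0,1]]'; python3 -c "
from h import *
goto(.557,.0985,.24,-16.5)
s=vision.capture('side');crop(s,240,360,130,240,6,'pics/sk4.png')"
```

```text
time_s: 5.6
ee_pos: [0.4883, -0.206, 0.2499]
ee_rot: [[0.902, 0.432, 0.009], [0.432, -0.902, -0.002], [0.008, 0.005, -1.0]]
force: [0.1, -0.9, -2.8]
gripper_width: 0.0152
tool shift mm [ 193.3 -245.    10. ] now ang 25.59 pos [ 0.4883 -0.206   0.2499] turn +rad 0.735 F [ 0.1 -0.9 -2.8] tilt [ 0.009 -0.002 -1.   ] t 5.6 w 0.0152
```

View pics/sk4.png

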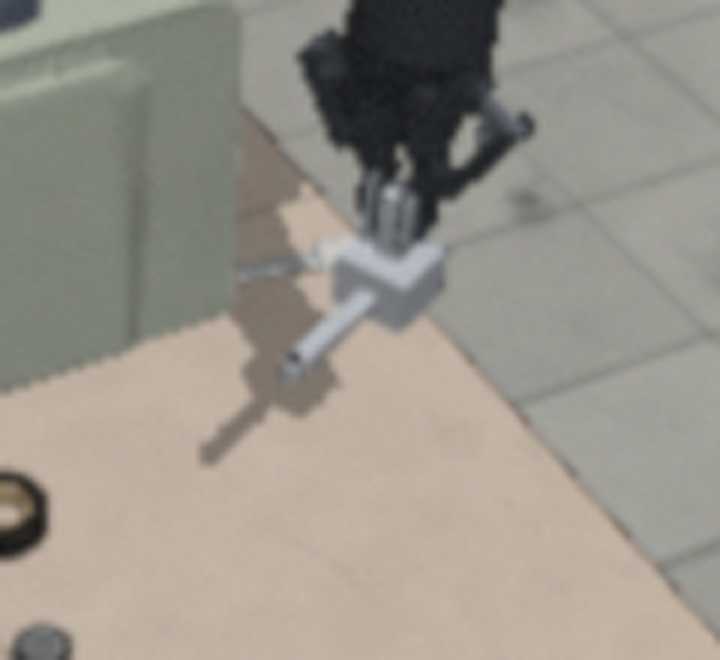

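```bash
python3 -m pendant '[[15,-19,0,0,0,0,1],[28,-35,0,0,0,0,1],[28,-35,0,0,0,0,1],[28,-36,0,0,0,0,1],[28,-36,0,0,0,0,1],[28,-36,0,0,0,0,1],[24,-30,0,0,0,0,1],[14,-18,0,0,0,0,1]]';  python3 -m pendant '[[0,0,0,0,0,0.1,1],[0,0,0,0,0,0.13,1],[0,0,0,0,0,0.13,1],[0,0,0,0,0,0.13,1],[0,0,0,0,0,0.13,1],[0,0,0,0,0,0.115,1],[0,0,0,0,0,0,1],[0,0,0,0,0,0,1]]'; python3 -c "
from h import *
goto(.557,.0985,.24,-16.5)
s=vision.capture('side');crop(s,270,400,190,320,6,'pics/sk5.png')
s=vision.capture('top');crop(s,90,190,160,260,6,'pics/tk5.png')"
```

```text
time_s: 6.45
ee_pos: [0.5528, 0.1042, 0.2424]
ee_rot: [[0.9, 0.436, -0.005], [0.436, -0.9, -0.0], [-0.005, -0.002, -1.0]]
force: [0.6, -1.0, -3.3]
gripper_width: 0.0152
time_s: 7.25
ee_pos: [0.5533, 0.0999, 0.2437]
ee_rot: [[0.959, -0.282, -0.003], [-0.282, -0.959, -0.001], [-0.003, 0.002, -1.0]]
force: [0.3, -0.6, -3.2]
gripper_width: 0.0149
tool shift mm [4.  0.3 3.7] now ang -16.38 pos [0.5533 0.0999 0.2437] turn +rad 0.002 F [ 0.3 -0.6 -3.2] tilt [-0.003 -0.001 -1.   ] t 7.25 w 0.0149
```

View pics/sk5.png

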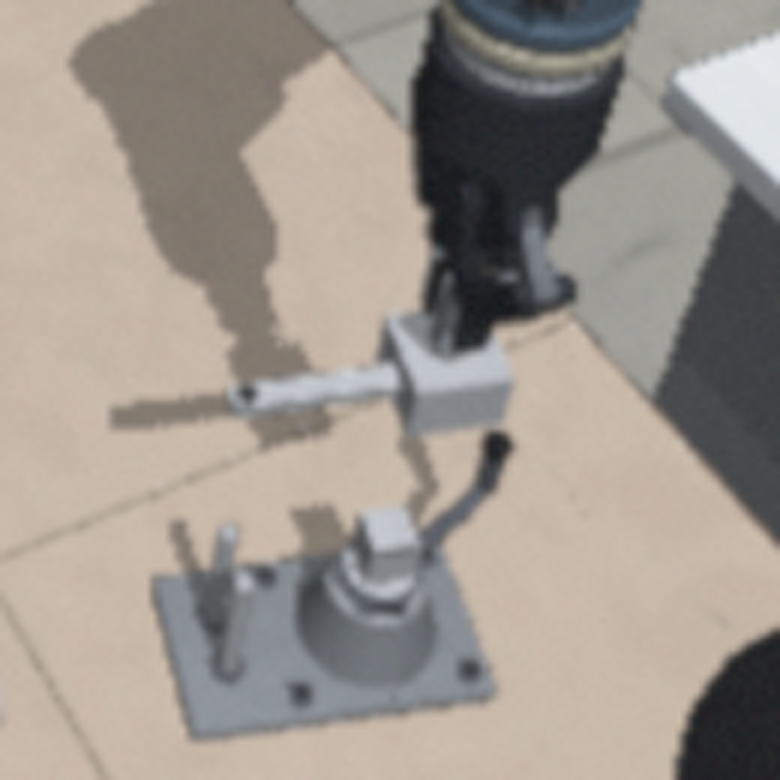

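View pics/tk5.png

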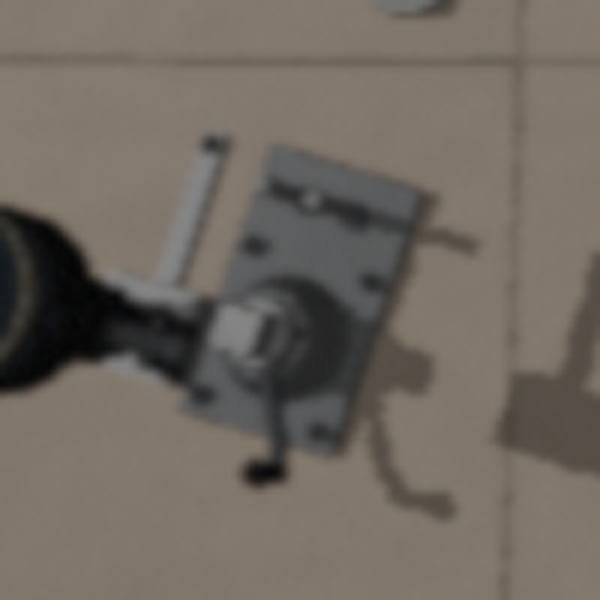

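```bash
python3 - <<'E'
from h import *
np.set_printoptions(precision=4,suppress=True)
c=lambda u,v,u0=270,v0=190:((u+.5)/6-.5+u0,(v+.5)/6-.5+v0)
a=ray("side",*c(510,378),.230);b=ray("side",*c(388,317),.230);f=ray("side",*c(413,385),.230)
print("hub top",a,f,b,"ctr",(a+b)/2,np.linalg.norm(a-f),np.linalg.norm(b-f),np.degrees(np.arctan2(*(f-a)[[1,0]])))
a=ray("side",*c(508,425),.198);f=ray("side",*c(413,430),.198);print(np.linalg.norm(a-f),np.degrees(np.arctan2(*(f-a)[[1,0]])),"bot mid front",(a+f)/2)
print("head",ray("side",*c(389.5,532.7),.098))
print("hole",tri(c(213,143,90,160),c(246,395)),ray("top",*c(213,143,90,160),.216),ray("side",*c(246,395),.216))
print("hole init",tri((217.7,213.2),(285.3,233.3)))
for p in (.075,.08,.085): print(np.array([.5533,.0999])+p*np.array([.959,-.282]))
E
```

```text
hub top [0.5399 0.1269 0.23  ] [0.5799 0.1119 0.23  ] [0.568  0.0758 0.23  ] ctr [0.554  0.1014 0.23  ] 0.04271646748286991 0.03794971976303675 -20.5537797433249
0.04249584179756953 -21.98363978434087 bot mid front [0.5557 0.1219 0.198 ]
head [0.563  0.1038 0.098 ]
hole (array([0.6386, 0.0758, 0.2137]), [np.float64(0.0008745282278205518), np.float64(0.0008745282278206947)]) [0.6376 0.0755 0.216 ] [0.6405 0.0768 0.216 ]
hole init (array([ 0.568 , -0.1638,  0.0172]), [np.float64(0.0011816528640945258), np.float64(0.0011816528640945971)])
[0.6252 0.0788]
[0.63   0.0773]
[0.6348 0.0759]
```

```bash
python3 -c "
from h import *
goto(.5600,.0995,.156,-16.5)";python3 -m pendant '[[5,-1,20,0,0,0,1],[1.5,-1,25,0,0,0,1],[0,0,25,0,0,0,1],[0,0,17,0,0,0,1],[0,0,0,0,0,0,1],[0,0,0,0,0,0,1]]';  python3 -c "
from h import *
goto(.56,.0995,.156,-16.5)
s=vision.capture('side');cv2.imwrite('pics/s6raw.png',s[:,:,::-1]);crop(s,290,365,235,320,9,'pics/sk6.png')
s=vision.capture('top');cv2.imwrite('pics/t6raw.png',s[:,:,::-1]);crop(s,100,170,170,245,8,'pics/tk6.png')"
```

```text
tool shift mm [ 6.2 -1.5 88.4] now ang -16.43 pos [0.5538 0.0998 0.2444] turn +rad 0.001 F [-0.8 -0.1 -3.4] tilt [-0.002 -0.    -1.   ] t 7.35 w 0.0149
time_s: 7.95
ee_pos: [0.5614, 0.0998, 0.1585]
ee_rot: [[0.959, -0.284, 0.0], [-0.284, -0.959, -0.0], [0.0, 0.0, -1.0]]
force: [0.4, -0.2, -2.7]
gripper_width: 0.015
tool shift mm [-1.3  0.7  2.5] now ang -16.49 pos [0.5614 0.0998 0.1585] turn +rad 0.0 F [ 0.4 -0.2 -2.7] tilt [ 0. -0. -1.] t 7.95 w 0.015
```

View pics/sk6.png

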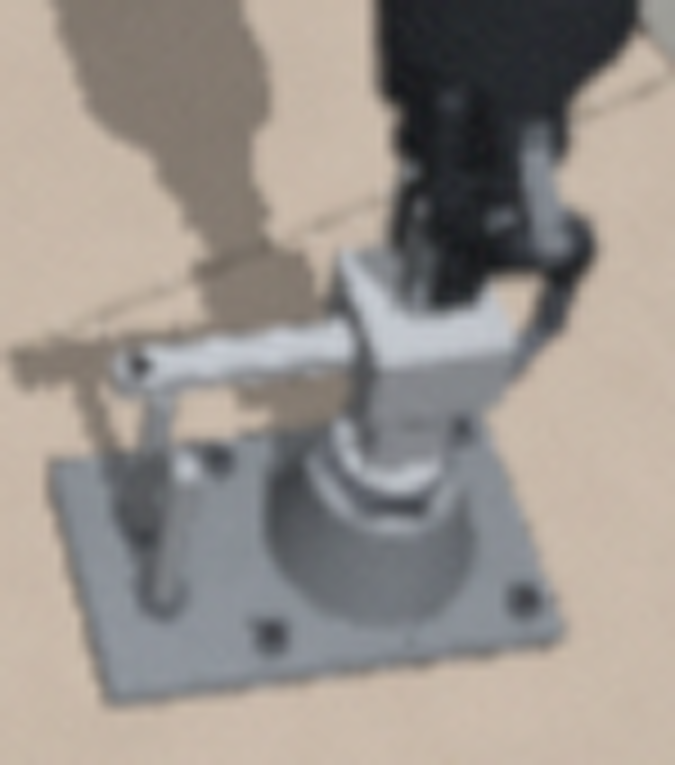

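View pics/tk6.png

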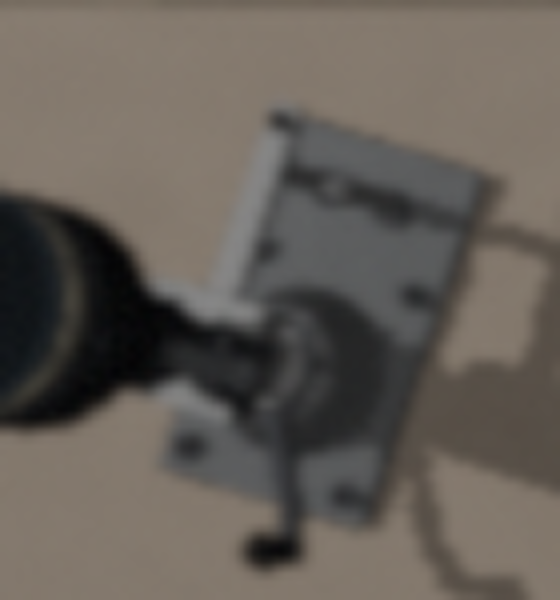

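```bash
python3 - <<'E'
import cv2,numpy as np
def g(f,u0,u1,v0,v1,k,out,al):
    im=cv2.imread(f)[v0:v1,u0:u1]
    c=cv2.resize(im,None,fx=k,fy=k,interpolation=cv2.INTER_CUBIC);c=cv2.convertScaleAbs(c,alpha=al)
    for u in range(u0,u1):
        x=int((u-u0+.5)*k);cv2.line(c,(x,0),(x,5 if u%5 else 12),(0,0,255),1)
        if u%5==0:cv2.putText(c,str(u),(x-10,24),0,.4,(0,0,255),1)
    for v in range(v0,v1):
        y=int((v-v0+.5)*k);cv2.line(c,(0,y),(5 if v%5 else 12,y),(0,0,255),1)
        if v%5==0:cv2.putText(c,str(v),(14,y+4),0,.4,(0,0,255),1)
    cv2.imwrite(out,c)
g("pics/s6raw.png",300,352,260,296,15,"pics/s6a.png",1.1)
g("pics/t6raw.png",115,145,178,226,12,"pics/t6a.png",1.7)
g("pics/side0_raw.png",320,350,265,300,15,"pics/s0a.png",1.0)
E
```

View pics/s6a.png

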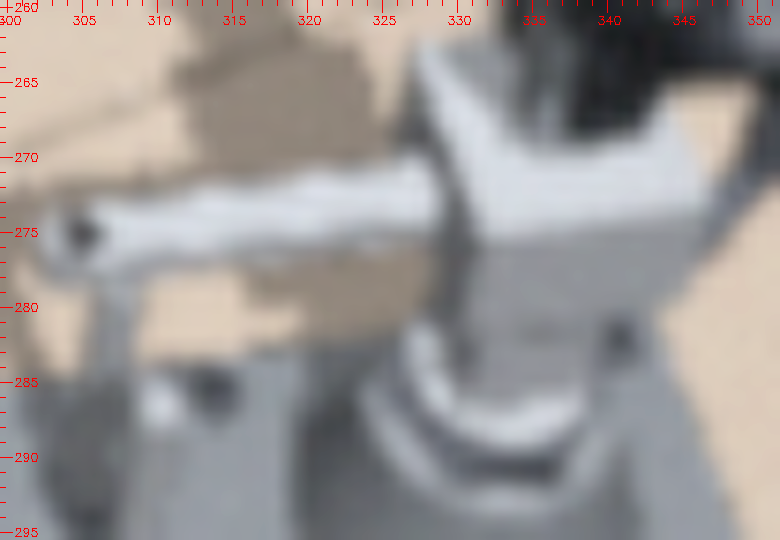

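View pics/t6a.png

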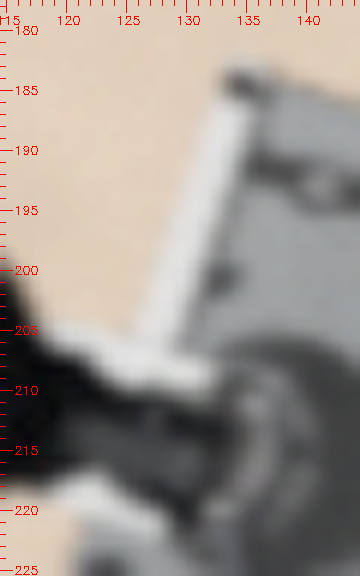

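View pics/s0a.png

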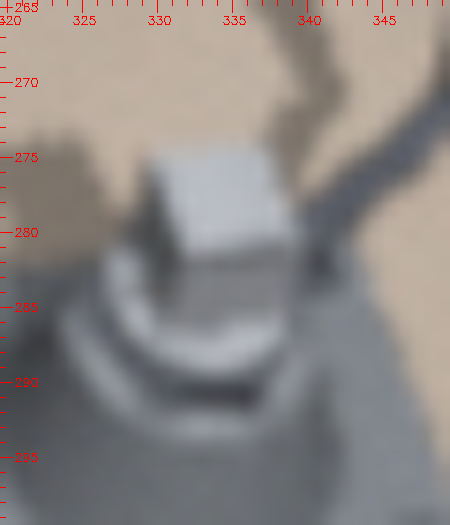

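```bash
python3 - <<'E'
from h import *
np.set_printoptions(precision=4,suppress=True)
z=.145
fl,fr,bl=[ray("side",u,v,z)[:2] for u,v in ((331.7,275.8),(346.6,273.8),(327.5,262.3))]
print("hub",fl,fr,bl,"ctr",(fr+bl)/2,np.linalg.norm(fl-fr),np.linalg.norm(fl-bl),"ang",np.degrees(np.arctan2(*(fl-fr)[::-1])))
q=[ray("side",u,v,.098)[:2] for u,v in ((330,275),(337.8,274.6),(339,280.5),(332,281.7))]
print("head",np.mean(q,0),[np.linalg.norm(q[i]-q[(i+1)%4]) for i in range(4)],"ang",np.degrees(np.arctan2(*((q[0]-q[1]+q[3]-q[2]))[::-1])))
h=tri((134.6,184.5),(305.3,275));print("hole",h,ray("top",134.6,184.5,.131),ray("side",305.3,275,.131))
# arm centre line
for n,l in (("top",[(134.2,187),(128,204)]),("side",[(306,274.7),(326,272.5)])):
    a,b=[ray(n,u,v,.131)[:2] for u,v in l];print(n,"arm",np.degrees(np.arctan2(*(a-b)[::-1])),a,b)
E
```

```text
hub [0.5897 0.1172] [0.5493 0.1294] [0.5748 0.0745] ctr [0.562  0.1019] 0.042253474970474596 0.04526391096507022 ang -16.82374586736826
head [0.5616 0.1028] [np.float64(0.02271780391348831), np.float64(0.019933844749303896), np.float64(0.02088292160981906), np.float64(0.022673239220145094)] ang -18.585418288896356
hole (array([0.6463, 0.076 , 0.1304]), [np.float64(0.00043795687500218316), np.float64(0.0004379568750023991)]) [0.6458 0.0761 0.131 ] [0.6469 0.0761 0.131 ]
top arm -17.76807555891644 [0.6382 0.077 ] [0.5868 0.0934]
side arm -18.29943709297213 [0.6446 0.0761] [0.5906 0.094 ]
```

```bash
python3 -m pendant '[[0,0,4,0,0,0,1],[0,0,4,0,0,0,1],[0,0,4,0,0,0,1],[0,0,2,0,0,0,1],[0,0,0,0,0,0,1]]'; python3 -m pendant '[[0,0,2,0,0,0,1],[0,0,2,0,0,0,1],[0,0,0,0,0,0,1]]'; python3 -c "
from h import *
goto(.56,.0995,.1177,-16.5)
s=vision.capture('side');cv2.imwrite('pics/s7raw.png',s[:,:,::-1]);crop(s,290,365,235,320,9,'pics/sk7.png')"
```

```text
time_s: 8.55
ee_pos: [0.5609, 0.1, 0.1439]
ee_rot: [[0.959, -0.284, -0.001], [-0.284, -0.959, -0.0], [-0.001, 0.0, -1.0]]
force: [-1.6, 0.1, -3.6]
gripper_width: 0.0146
time_s: 8.85
ee_pos: [0.561, 0.1, 0.14]
ee_rot: [[0.959, -0.284, -0.001], [-0.284, -0.959, -0.0], [-0.0, 0.0, -1.0]]
force: [-1.0, 0.0, -2.5]
gripper_width: 0.0146
tool shift mm [-0.8  0.7 22.3] now ang -16.51 pos [0.561 0.1   0.14 ] turn +rad -0.0 F [-1.   0.  -2.5] tilt [-0.001 -0.    -1.   ] t 8.85 w 0.0146
```

View pics/sk7.png

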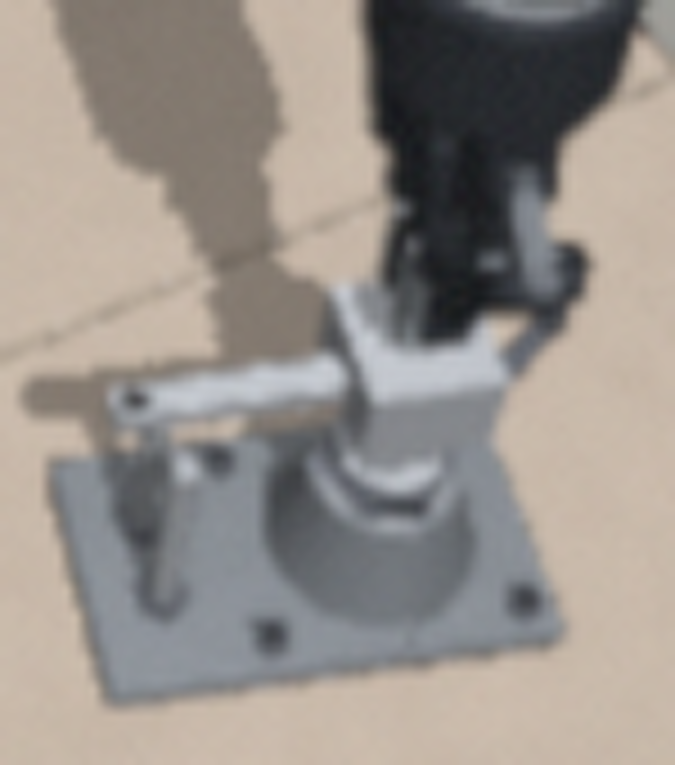

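```bash
python3 -m pendant '[[0,0,2,0,0,0,1],[0,0,2,0,0,0,1],[0,0,2,0,0,0,1],[0,0,0,0,0,0,1]]'; python3 -m pendant '[[0,0,2,0,0,0,1],[0,0,2,0,0,0,1],[0,0,2,0,0,0,1],[0,0,0,0,0,0,1]]'
```

```text
time_s: 9.3
ee_pos: [0.5609, 0.0999, 0.1339]
ee_rot: [[0.959, -0.284, -0.001], [-0.284, -0.959, -0.0], [-0.001, 0.0, -1.0]]
force: [-0.5, -0.5, -3.4]
gripper_width: 0.0155
time_s: 9.7
ee_pos: [0.561, 0.1, 0.1279]
ee_rot: [[0.959, -0.284, -0.001], [-0.284, -0.959, -0.0], [-0.001, 0.0, -1.0]]
force: [-0.6, 0.6, -2.5]
gripper_width: 0.0148
```

```bash
python3 -m pendant '[[0,0,2,0,0,0,1],[0,0,2,0,0,0,1],[0,0,2,0,0,0,1],[0,0,0,0,0,0,1]]'; python3 -m pendant '[[0,0,2,0,0,0,1],[0,0,1,0,0,0,1],[0,0,0,0,0,0,1]]'
```

```text
time_s: 10.1
ee_pos: [0.561, 0.0999, 0.1219]
ee_rot: [[0.959, -0.284, -0.001], [-0.284, -0.959, -0.0], [-0.001, 0.0, -1.0]]
force: [-0.5, 0.3, -2.4]
gripper_width: 0.0147
time_s: 10.4
ee_pos: [0.5611, 0.0999, 0.1191]
ee_rot: [[0.959, -0.284, -0.0], [-0.284, -0.959, -0.0], [-0.0, 0.0, -1.0]]
force: [-1.1, 0.6, -2.0]
gripper_width: 0.0149
```

```bash
python3 -m pendant '[[0,0,1,0,0,0,1],[0,0,0,0,0,0,1]]'; python3 -m pendant '[[0,0,1,0,0,0,1],[0,0,0,0,0,0,1]]'; python3 -m pendant '[[0,0,1,0,0,0,1],[0,0,0,0,0,0,1]]'
```

```text
time_s: 10.6
ee_pos: [0.5612, 0.1, 0.1182]
ee_rot: [[0.959, -0.284, -0.0], [-0.284, -0.959, 0.0], [-0.0, -0.0, -1.0]]
force: [-0.5, 0.2, -3.1]
gripper_width: 0.0152
time_s: 10.8
ee_pos: [0.5614, 0.1, 0.1177]
ee_rot: [[0.959, -0.284, 0.0], [-0.284, -0.959, 0.0], [0.0, -0.0, -1.0]]
force: [-0.7, -0.5, 1.1]
gripper_width: 0.0149
time_s: 11.0
ee_pos: [0.5614, 0.1, 0.1176]
ee_rot: [[0.959, -0.284, 0.0], [-0.284, -0.959, 0.001], [-0.0, -0.001, -1.0]]
force: [-3.8, 0.1, 9.3]
gripper_width: 0.0151
```

```bash
python3 -m pendant '[[0,0,-1.5,0,0,0,1],[0,0,0,0,0,0,0.7],[0,0,0,0,0,0,0.4],[0,0,0,0,0,0,0.2],[0,0,0,0,0,0,0.2],[0,0,0,0,0,0,0.2]]'; python3 -m pendant '[[0,0,-10,0,0,0,0.2],[0,0,-30,0,0,0,0.2],[0,0,-40,0,0,0,0.2],[0,0,-40,0,0,0,0.2],[0,0,-40,0,0,0,0.2],[0,0,0,0,0,0,0.2]]';  python3 -c "
from h import *
goto(.56,.0995,.1177,-16.5)
s=vision.capture('side');cv2.imwrite('pics/s8raw.png',s[:,:,::-1]);crop(s,290,365,235,320,9,'pics/sk8.png')
s=vision.capture('top');cv2.imwrite('pics/t8raw.png',s[:,:,::-1]);crop(s,100,170,170,245,8,'pics/tk8.png')"
```

```text
time_s: 11.6
ee_pos: [0.5612, 0.0999, 0.1177]
ee_rot: [[0.959, -0.284, 0.0], [-0.284, -0.959, -0.0], [0.0, -0.0, -1.0]]
force: [0.9, -0.1, 0.4]
gripper_width: 0.0685
time_s: 12.2
ee_pos: [0.5646, 0.0994, 0.2841]
ee_rot: [[0.959, -0.285, 0.011], [-0.285, -0.959, 0.004], [0.009, -0.007, -1.0]]
force: [0.7, -0.3, -0.4]
gripper_width: 0.0684
tool shift mm [ -6.    2.3 166.4] now ang -16.55 pos [0.5646 0.0994 0.2841] turn +rad -0.001 F [ 0.7 -0.3 -0.4] tilt [ 0.011  0.004 -1.   ] t 12.2 w 0.0684
```

View pics/sk8.png

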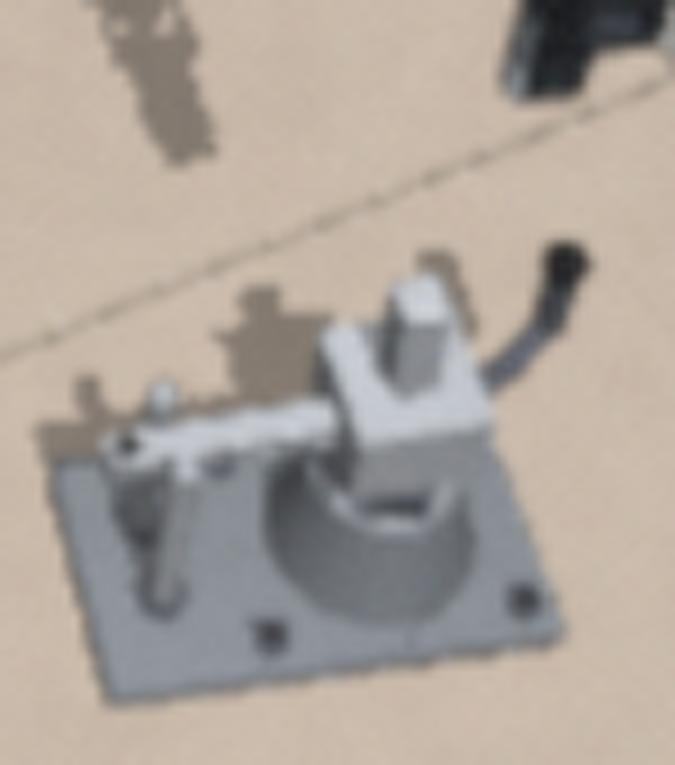

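View pics/tk8.png

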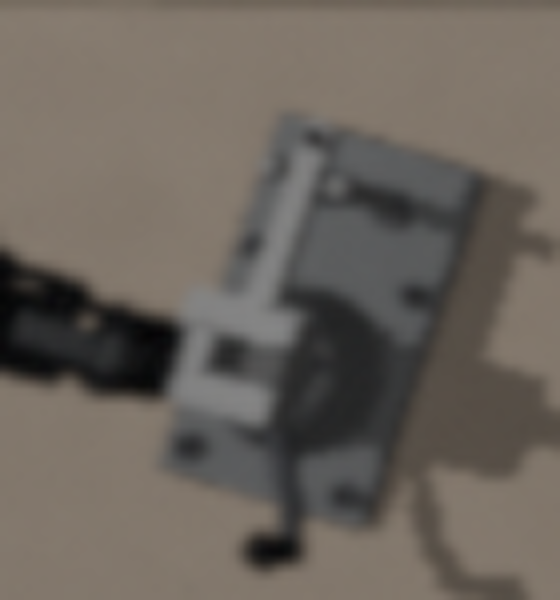

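```bash
python3 -c "
from h import *
print(np.round(bot.read_state()['qpos'],1))
goto(.4846,.0837,.2,102)"
```

```text
[ -52.9   18.9   49.9  101.1  -15.7   67.1 -104.8]
tool shift mm [-69.3  37.6  78.9] now ang -16.51 pos [0.5616 0.0999 0.2791] turn +rad -2.068 F [ 0.1 -0.1 -0.7] tilt [ 0.002  0.002 -1.   ] t 12.3 w 0.0681
```

```bash
python3 -m pendant '[[-18,23,0,0,0,0,1],[-18,23,0,0,0,0,1],[-17,22,0,0,0,0,1],[0,0,0,0,0,-0.12,1],[0,0,0,0,0,-0.14,1],[0,0,0,0,0,-0.14,1],[0,0,0,0,0,-0.14,1],[0,0,0,0,0,-0.14,1]]';  python3 -m pendant '[[0,0,0,0,0,-0.14,1],[0,0,0,0,0,-0.14,1],[0,0,0,0,0,-0.14,1],[0,0,0,0,0,-0.14,1],[0,0,0,0,0,-0.14,1],[0,0,0,0,0,-0.14,1],[0,0,0,0,0,-0.14,1],[0,0,0,0,0,-0.14,1]]';python3 -c "
from h import *
print(np.round(bot.read_state()['qpos'],1))
goto(.4919,.0495,.2,102)"
```

```text
time_s: 13.1
ee_pos: [0.49, 0.0498, 0.2765]
ee_rot: [[0.922, 0.387, -0.003], [0.387, -0.922, -0.001], [-0.003, -0.0, -1.0]]
force: [-0.5, 0.4, 0.4]
gripper_width: -0.0003
time_s: 13.9
ee_pos: [0.49, 0.0497, 0.2764]
ee_rot: [[0.053, 0.999, -0.003], [0.999, -0.053, -0.001], [-0.001, -0.003, -1.0]]
force: [-0.3, -0.3, -0.8]
gripper_width: 0.0001
[-45.4   7.7  39.  110.2  -5.4  64.   -7.3]
tool shift mm [-0.   2.1 76.4] now ang 86.94 pos [0.49   0.0497 0.2764] turn +rad -0.263 F [-0.3 -0.3 -0.8] tilt [-0.003 -0.001 -1.   ] t 13.9 w 0.0001
```

```bash
python3 -m pendant '[[0,0,30,0,0,-0.13,1],[0,2,40,0,0,-0.13,1],[0,0,40,0,0,0,1],[0,0,30,0,0,0,1],[0,0,6,0,0,0,1],[0,0,0,0,0,0,1]]';python3 -c "
from h import *
goto(.4919,.0495,.075,102)
s=vision.capture('side');crop(s,300,400,220,310,8,'pics/sk9.png')
s=vision.capture('top');crop(s,100,170,180,265,8,'pics/tk9.png')"
```

```text
time_s: 14.5
ee_pos: [0.492, 0.0496, 0.1307]
ee_rot: [[-0.199, 0.98, -0.003], [0.98, 0.199, -0.001], [-0.001, -0.003, -1.0]]
force: [0.1, -0.1, -0.2]
gripper_width: 0.0002
tool shift mm [-0.   0.  55.7] now ang 101.49 pos [0.492  0.0496 0.1307] turn +rad -0.009 F [ 0.1 -0.1 -0.2] tilt [-0.003 -0.001 -1.   ] t 14.5 w 0.0002
```

View pics/sk9.png

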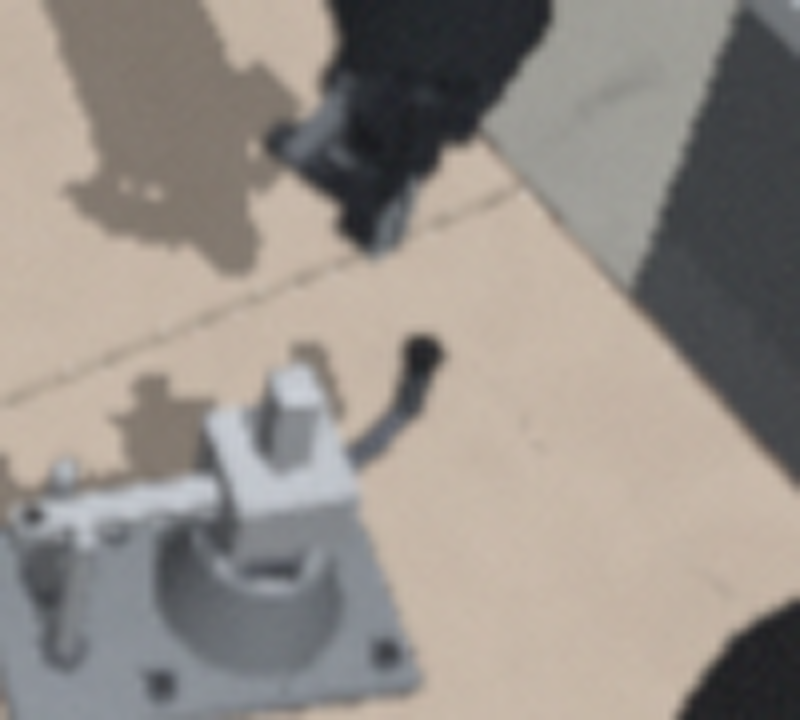

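View pics/tk9.png

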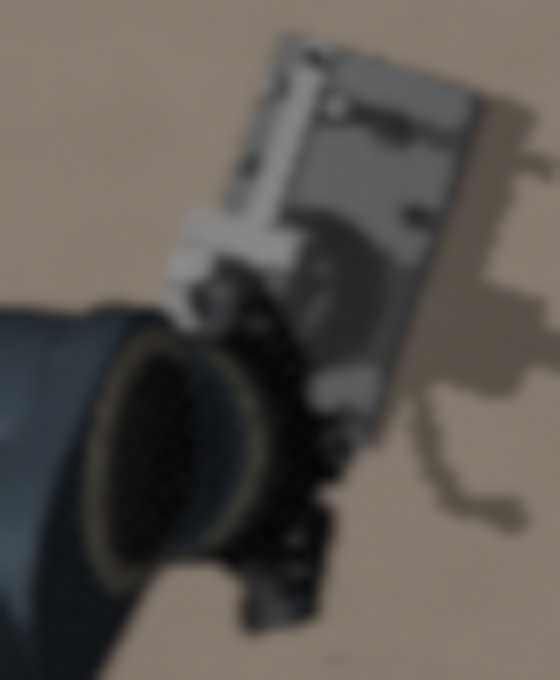

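```bash
python3 -m pendant '[[0,-5,20,0,0,0,1],[0,0,20,0,0,0,1],[0,0,15,0,0,0,1],[0,0,0,0,0,0,1]]';python3 -c "
from h import *
goto(.4846,.0837,.075,102)
s=vision.capture('side');crop(s,300,400,220,310,8,'pics/sk10.png')"
```

```text
time_s: 15.0
ee_pos: [0.4881, 0.0492, 0.0769]
ee_rot: [[-0.2, 0.98, -0.0], [0.98, 0.2, 0.0], [0.0, -0.0, -1.0]]
force: [-0.2, -0.2, 1.0]
gripper_width: -0.0001
tool shift mm [34.5  3.5  1.9] now ang 101.53 pos [0.4881 0.0492 0.0769] turn +rad -0.008 F [-0.2 -0.2  1. ] tilt [-0.  0. -1.] t 15.0 w -0.0001
```

View pics/sk10.png

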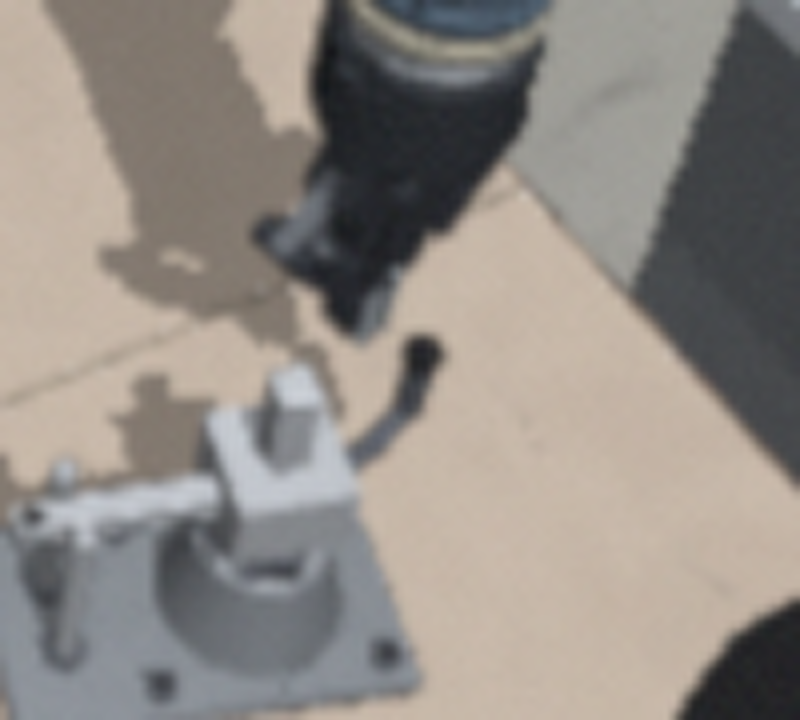

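```bash
python3 -c "
from h import *
s=bot.read_state();R=s['ee_rot']
for z in (.11,.125,.14,.155): print(z,np.round(R.T@(ray('side',332,249.4,z)-np.array([.005,.003,0])-s['ee_pos'])*1000,1))
c=np.array([.558,.0993,.1]);print('axis in tool',R.T@(c-s['ee_pos'])*1000)
print(s['force'])"
```

```text
0.11 [-35.6  16.5 -32.3]
0.125 [-28.4  26.9 -47.3]
0.14 [-21.3  37.2 -62.3]
0.155 [-14.2  47.6 -77.3]
axis in tool [ 35.35173795  77.87830438 -22.20394569]
[0.88270081 0.07685585 0.43689965]
```

```bash
python3 -m pendant '[[6,0,0,0,0,0,1],[5,0,0,0,0,0,1],[0,0,0,0,0,0,1]]'; python3 -m pendant '[[2,0,0,0,0,0,1],[2,0,0,0,0,0,1],[0,0,0,0,0,0,1]]';python3 -m pendant '[[2,0,0,0,0,0,1],[2,0,0,0,0,0,1],[0,0,0,0,0,0,1]]'
```

```text
time_s: 15.35
ee_pos: [0.4864, 0.0611, 0.0776]
ee_rot: [[-0.202, 0.979, 0.001], [0.979, 0.202, 0.001], [0.001, 0.002, -1.0]]
force: [-0.1, -0.5, 0.7]
gripper_width: 0.0001
time_s: 15.65
ee_pos: [0.4851, 0.064, 0.0769]
ee_rot: [[-0.2, 0.98, 0.0], [0.98, 0.2, 0.0], [0.0, 0.0, -1.0]]
force: [0.7, -0.3, -0.0]
gripper_width: -0.0001
time_s: 15.95
ee_pos: [0.4842, 0.0677, 0.0767]
ee_rot: [[-0.2, 0.98, -0.0], [0.98, 0.2, -0.0], [0.0, -0.0, -1.0]]
force: [0.4, -0.3, -0.9]
gripper_width: 0.0002
```

```bash
python3 -m pendant '[[2,0,0,0,0,0,1],[0,0,0,0,0,0,1]]'; python3 -m pendant '[[2,0,0,0,0,0,1],[0,0,0,0,0,0,1]]';python3 -m pendant '[[2,0,0,0,0,0,1],[0,0,0,0,0,0,1]]'; python3 -m pendant '[[2,0,0,0,0,0,1],[0,0,0,0,0,0,1]]';python3 -c "
from h import *
goto(.4846,.0837,.075,102)
s=vision.capture('side');crop(s,300,400,220,310,8,'pics/sk11.png')"
```

```text
time_s: 16.15
ee_pos: [0.4838, 0.0696, 0.0767]
ee_rot: [[-0.2, 0.98, -0.0], [0.98, 0.2, 0.0], [0.0, -0.0, -1.0]]
force: [-0.8, 0.2, 0.6]
gripper_width: 0.0002
time_s: 16.35
ee_pos: [0.4834, 0.0716, 0.0767]
ee_rot: [[-0.2, 0.98, -0.0], [0.98, 0.2, -0.0], [0.0, -0.0, -1.0]]
force: [-0.5, -1.7, 0.3]
gripper_width: -0.0001
time_s: 16.55
ee_pos: [0.483, 0.0734, 0.0768]
ee_rot: [[-0.2, 0.98, -0.0], [0.98, 0.2, -0.0], [-0.0, -0.0, -1.0]]
force: [-0.3, -2.2, -0.3]
gripper_width: -0.0002
time_s: 16.75
ee_pos: [0.4826, 0.0756, 0.0767]
ee_rot: [[-0.2, 0.98, -0.0], [0.98, 0.2, 0.0], [0.0, -0.0, -1.0]]
force: [-0.5, -1.9, 0.0]
gripper_width: -0.0003
tool shift mm [7.6 3.5 1.7] now ang 101.53 pos [0.4826 0.0756 0.0767] turn +rad -0.008 F [-0.5 -1.9  0. ] tilt [-0.  0. -1.] t 16.75 w -0.0003
```

View pics/sk11.png

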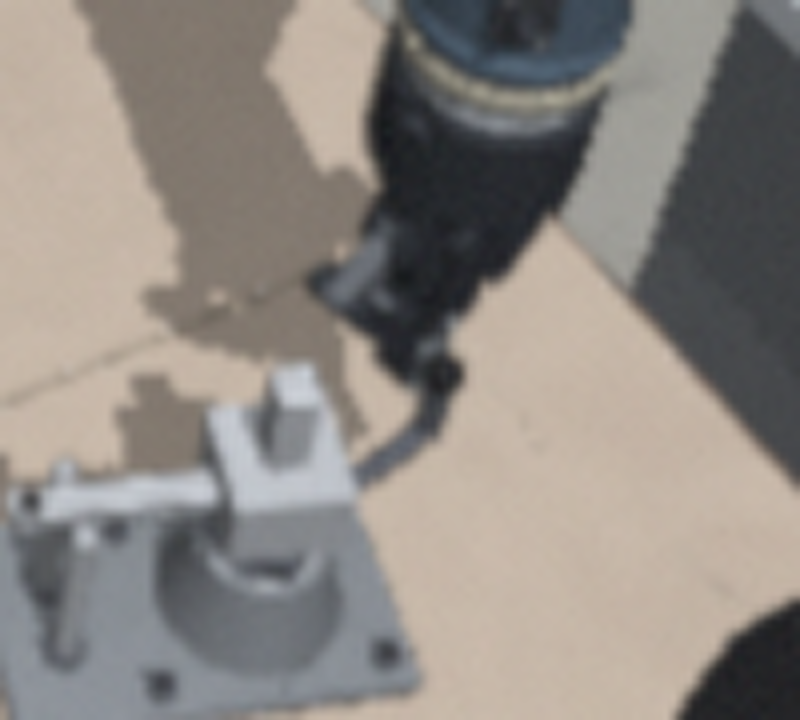

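```bash
python3 -m pendant '[[3.5,-0.4,0,0,0,0.065,1],[3.9,-0.5,0,0,0,0.07,1],[3.9,-0.6,0,0,0,0.07,1],[0,0,0,0,0,0,1]]';python3 -m pendant '[[3.9,-0.7,0,0,0,0.07,1],[3.9,-0.8,0,0,0,0.07,1],[0,0,0,0,0,0,1]]';python3 -c "
from h import *
s=bot.read_state();R=s['ee_rot']
c=np.array([.558,.0993,.0767]);print('axis in tool',R.T@(c-s['ee_pos'])*1000,'F tool',R.T@s['force'],s['ee_pos'])
s=vision.capture('side');crop(s,300,400,220,310,8,'pics/sk12.png')"
```

```text
time_s: 17.2
ee_pos: [0.4794, 0.0869, 0.0766]
ee_rot: [[0.003, 1.0, -0.001], [1.0, -0.003, 0.0], [0.0, -0.001, -1.0]]
force: [-0.8, -1.8, -0.3]
gripper_width: 0.0001
time_s: 17.5
ee_pos: [0.4783, 0.0947, 0.0766]
ee_rot: [[0.141, 0.99, -0.001], [0.99, -0.141, 0.0], [-0.0, -0.001, -1.0]]
force: [-1.8, -0.4, 0.4]
gripper_width: -0.0
axis in tool [15.84434729 78.28789261 -0.12913913] F tool [-0.66477192 -1.70148803 -0.39926811] [0.47825903 0.09467107 0.07663067]
```

View pics/sk12.png

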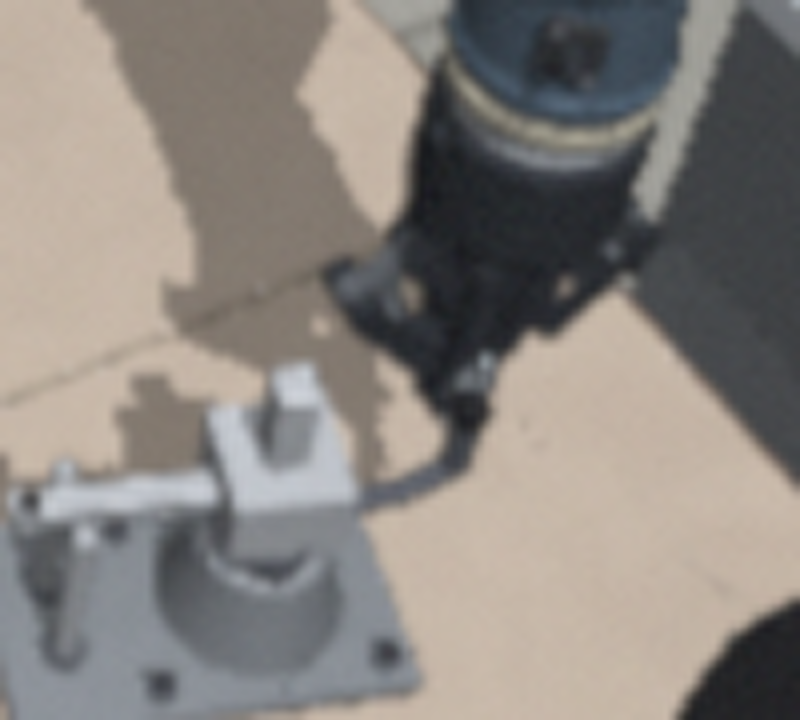

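```bash
python3 -m pendant '[[3.9,-0.7,0,0,0,0.05,1],[3.9,-0.7,0,0,0,0.05,1],[0,0,0,0,0,0,1]]';python3 -m pendant '[[1.5,-0.3,0,0,0,0.02,1],[0,0,0,0,0,0,1]]';python3 -m pendant '[[1.5,-0.3,0,0,0,0.02,1],[0,0,0,0,0,0,1]]';python3 -m pendant '[[1.5,-0.3,0,0,0,0.02,1],[0,0,0,0,0,0,1]]';python3 -m pendant '[[1.5,-0.3,0,0,0,0.02,1],[0,0,0,0,0,0,1]]'
```

```text
time_s: 17.85
ee_pos: [0.4784, 0.1024, 0.0767]
ee_rot: [[0.239, 0.971, -0.0], [0.971, -0.239, 0.0], [0.0, -0.0, -1.0]]
force: [-1.1, -1.9, -0.2]
gripper_width: 0.0001
time_s: 18.05
ee_pos: [0.4784, 0.1036, 0.0767]
ee_rot: [[0.26, 0.966, -0.0], [0.966, -0.26, 0.0], [-0.0, -0.0, -1.0]]
force: [-2.2, -1.0, 0.4]
gripper_width: -0.0001
time_s: 18.25
ee_pos: [0.4786, 0.1053, 0.0767]
ee_rot: [[0.28, 0.96, -0.0], [0.96, -0.28, 0.0], [0.0, -0.0, -1.0]]
force: [-2.1, -1.9, 0.5]
gripper_width: -0.0001
time_s: 18.45
ee_pos: [0.4787, 0.107, 0.0767]
ee_rot: [[0.299, 0.954, -0.0], [0.954, -0.299, 0.0], [0.0, -0.0, -1.0]]
force: [-1.4, -1.2, 0.1]
gripper_width: -0.0001
time_s: 18.65
ee_pos: [0.4789, 0.1086, 0.0767]
ee_rot: [[0.319, 0.948, -0.0], [0.948, -0.319, 0.0], [0.0, -0.0, -1.0]]
force: [-2.4, -1.5, 0.9]
gripper_width: -0.0005
```

```bash
for i in 1; do python3 -m pendant '[[1.5,-0.3,0,0,0,0.02,1],[0,0,0,0,0,0,1]]';python3 -m pendant '[[1.5,-0.3,0,0,0,0.02,1],[0,0,0,0,0,0,1]]';python3 -m pendant '[[1.5,-0.3,0,0,0,0.02,1],[0,0,0,0,0,0,1]]'; done | grep -E "time|pos|force"
```

```text
time_s: 18.85
ee_pos: [0.4792, 0.1101, 0.0768]
force: [-2.3, -1.3, -0.1]
time_s: 19.05
ee_pos: [0.4794, 0.1116, 0.0767]
force: [-1.4, -1.0, -0.2]
time_s: 19.25
ee_pos: [0.4796, 0.1131, 0.0767]
force: [-2.2, -1.0, 0.1]
```

```bash
python3 -c "
from h import *
s=bot.read_state();R=s['ee_rot']
c=np.array([.558,.0993,.0767]);print('axis in tool',R.T@(c-s['ee_pos'])*1000,'F tool',R.T@s['force'])"
```

```text
axis in tool [1.65717602e+01 7.78170428e+01 3.75472245e-02] F tool [-1.78916379 -1.6690436  -0.07026609]
```

```bash
(python3 -m pendant '[[1.5,-0.3,0,0,0,0.02,1],[0,0,0,0,0,0,1]]';python3 -m pendant '[[1.5,-0.3,0,0,0,0.02,1],[0,0,0,0,0,0,1]]';python3 -m pendant '[[1.5,-0.3,0,0,0,0.02,1],[0,0,0,0,0,0,1]]') | grep -E "time|pos|force"
```

```text
time_s: 19.45
ee_pos: [0.48, 0.1146, 0.0768]
force: [-2.0, -1.7, -0.2]
time_s: 19.65
ee_pos: [0.4803, 0.1161, 0.0768]
force: [-2.1, -1.7, -0.1]
time_s: 19.85
ee_pos: [0.4806, 0.1176, 0.0768]
force: [-2.0, -1.4, -0.0]
```

```bash
(python3 -m pendant '[[1.5,-0.3,0,0,0,0.02,1],[0,0,0,0,0,0,1]]';python3 -m pendant '[[1.5,-0.3,0,0,0,0.02,1],[0,0,0,0,0,0,1]]';python3 -m pendant '[[1.5,-0.3,0,0,0,0.02,1],[0,0,0,0,0,0,1]]') | grep -E "time|pos|force"
```

```text
time_s: 20.05
ee_pos: [0.481, 0.1191, 0.0768]
force: [-1.1, -1.1, -0.0]
time_s: 20.25
ee_pos: [0.4815, 0.1205, 0.0768]
force: [-1.4, -0.7, -1.1]
time_s: 20.45
ee_pos: [0.4819, 0.122, 0.0768]
force: [-3.5, -1.1, 0.6]
```

```bash
(python3 -m pendant '[[1.5,-0.3,0,0,0,0.02,1],[0,0,0,0,0,0,1]]';python3 -m pendant '[[1.5,-0.3,0,0,0,0.02,1],[0,0,0,0,0,0,1]]';python3 -m pendant '[[1.5,-0.3,0,0,0,0.02,1],[0,0,0,0,0,0,1]]') | grep -E "time|pos|force"; python3 -c "
from h import *
s=bot.read_state();R=s['ee_rot']
c=np.array([.558,.0993,.0767]);print('axis in tool',R.T@(c-s['ee_pos'])*1000,'F tool',R.T@s['force'],np.round(s['qpos'],1))
s=vision.capture('side');crop(s,300,400,220,310,8,'pics/sk13.png')"
```

```text
time_s: 20.65
ee_pos: [0.4823, 0.1235, 0.0768]
force: [-2.1, -1.6, -0.3]
time_s: 20.85
ee_pos: [0.4828, 0.125, 0.0768]
force: [-2.2, -0.6, -0.6]
time_s: 21.05
ee_pos: [0.4834, 0.1264, 0.0768]
force: [-1.8, -1.2, -0.6]
axis in tool [17.03072429 77.50576282  0.09006815] F tool [-2.00398109 -0.89920496  0.60757978] [-52.7  27.5  42.8 121.5 -28.5  41.2 -23.5]
```

View pics/sk13.png

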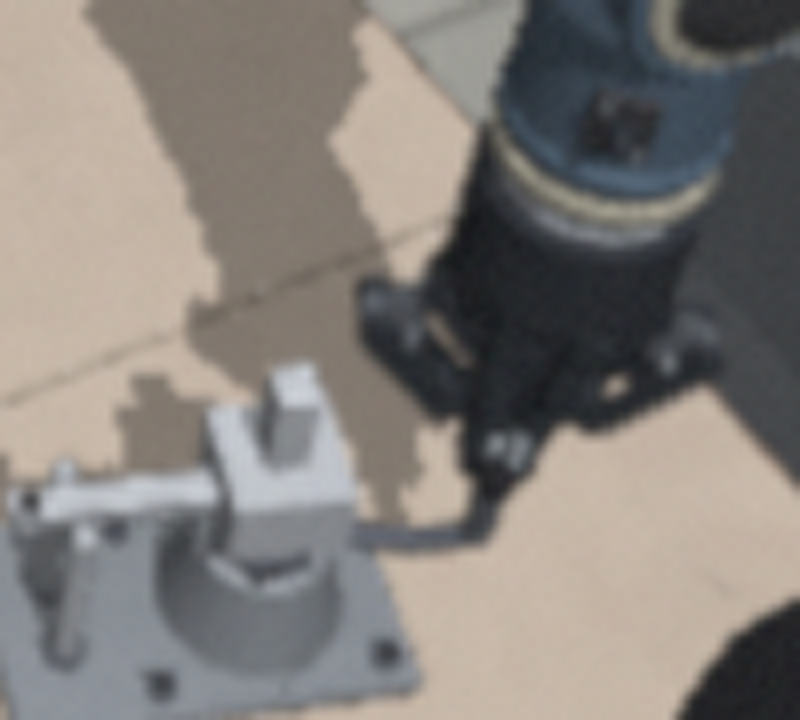

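```bash
(python3 -m pendant '[[1.5,-0.3,0,0,0,0.02,1],[0,0,0,0,0,0,1]]';python3 -m pendant '[[1.5,-0.3,0,0,0,0.02,1],[0,0,0,0,0,0,1]]';python3 -m pendant '[[1.5,-0.3,0,0,0,0.02,1],[0,0,0,0,0,0,1]]') | grep -E "time|pos|force"
```

```text
time_s: 21.3
ee_pos: [0.484, 0.1277, 0.0768]
force: [-1.9, -1.1, -0.4]
time_s: 21.5
ee_pos: [0.4845, 0.1292, 0.0768]
force: [-2.1, -0.6, -0.7]
time_s: 21.7
ee_pos: [0.4851, 0.1306, 0.0768]
force: [-2.5, -1.5, -0.5]
```

```bash
(python3 -m pendant '[[1.5,-0.3,0,0,0,0.02,1],[0,0,0,0,0,0,1]]';python3 -m pendant '[[1.5,-0.3,0,0,0,0.02,1],[0,0,0,0,0,0,1]]';python3 -m pendant '[[1.5,-0.3,0,0,0,0.02,1],[0,0,0,0,0,0,1]]') | grep -E "time|pos|force"
```

```text
time_s: 21.9
ee_pos: [0.4857, 0.132, 0.0768]
force: [-2.6, -0.4, 0.5]
time_s: 22.1
ee_pos: [0.4864, 0.1334, 0.0768]
force: [-2.0, -0.4, -0.6]
time_s: 22.3
ee_pos: [0.4871, 0.1347, 0.0768]
force: [-1.0, -0.2, -0.1]
```

```bash
(python3 -m pendant '[[1.5,-0.3,0,0,0,0.02,1],[0,0,0,0,0,0,1]]';python3 -m pendant '[[1.5,-0.3,0,0,0,0.02,1],[0,0,0,0,0,0,1]]';python3 -m pendant '[[1.5,-0.3,0,0,0,0.02,1],[0,0,0,0,0,0,1]]') | grep -E "time|pos|force"
```

```text
time_s: 22.5
ee_pos: [0.4878, 0.1361, 0.0768]
force: [-2.0, -0.4, -0.1]
time_s: 22.7
ee_pos: [0.4886, 0.1374, 0.0768]
force: [-2.1, 0.3, 0.4]
time_s: 22.9
ee_pos: [0.4894, 0.1387, 0.0768]
force: [-3.3, -0.2, 0.1]
```

```bash
python3 -c "
from h import *
s=bot.read_state();R=s['ee_rot']
c=np.array([.558,.0993,.0767]);print('axis in tool',R.T@(c-s['ee_pos'])*1000,'F tool',R.T@s['force'],np.round(s['qpos'],1),np.degrees(np.arctan2(R[1,0],R[0,0])))
s=vision.capture('side');crop(s,300,400,220,310,8,'pics/sk14.png')
s=vision.capture('top');crop(s,100,170,180,265,8,'pics/tk14.png')"
```

```text
axis in tool [17.50343093 77.18949646  0.09275989] F tool [-2.34780625 -2.29156318 -0.11339805] [-55.4  29.2  45.4 120.4 -30.9  42.5 -32.7] 47.35359761285658
```

View pics/sk14.png

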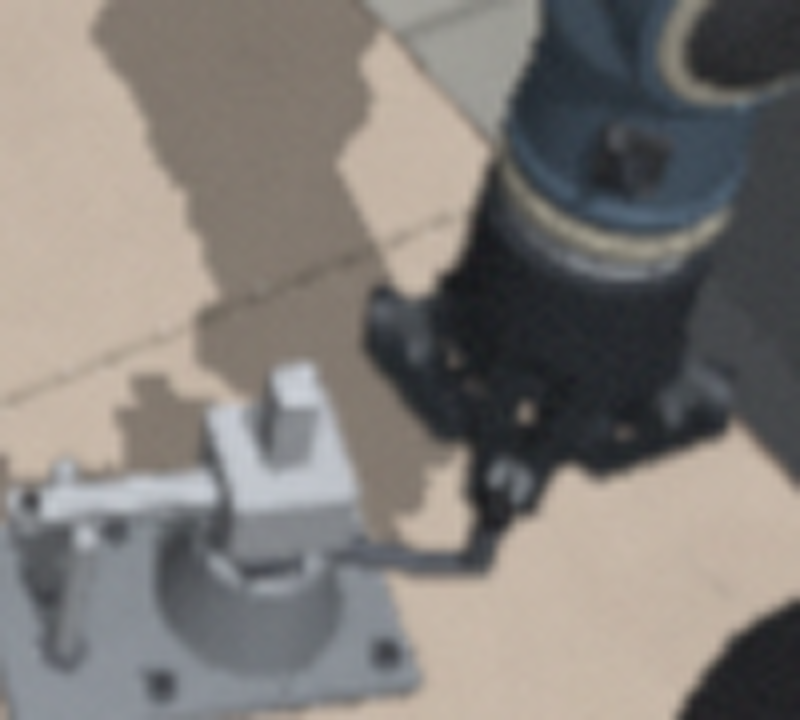

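View pics/tk14.png

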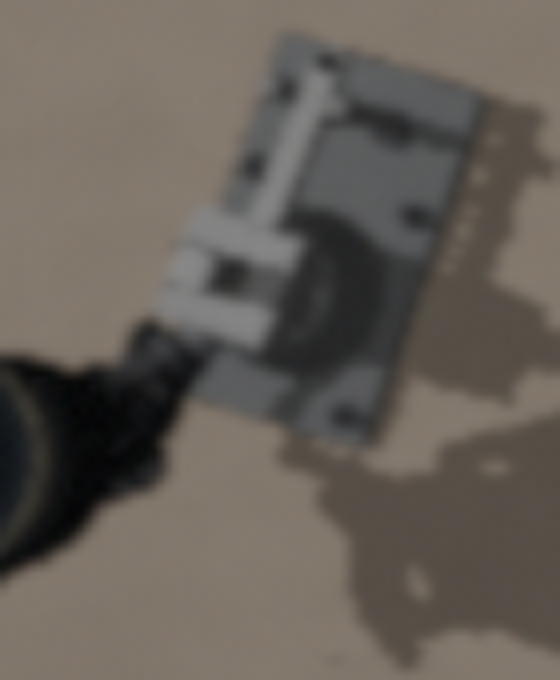

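```bash
(python3 -m pendant '[[1.2,-0.25,0,0,0,0.016,1],[0,0,0,0,0,0,1]]';python3 -m pendant '[[1.2,-0.25,0,0,0,0.016,1],[0,0,0,0,0,0,1]]';python3 -m pendant '[[1.2,-0.25,0,0,0,0.016,1],[0,0,0,0,0,0,1]]') | grep -E "time|pos|force"
```

```text
time_s: 23.2
ee_pos: [0.49, 0.1396, 0.0768]
force: [-2.1, -0.2, -1.1]
time_s: 23.4
ee_pos: [0.4906, 0.1407, 0.0768]
force: [-1.5, -0.9, -0.1]
time_s: 23.6
ee_pos: [0.4913, 0.1418, 0.0768]
force: [-2.7, -0.1, 0.0]
```

```bash
(python3 -m pendant '[[1.2,-0.25,0,0,0,0.016,1],[0,0,0,0,0,0,1]]';python3 -m pendant '[[1.2,-0.25,0,0,0,0.016,1],[0,0,0,0,0,0,1]]';python3 -m pendant '[[1.2,-0.25,0,0,0,0.016,1],[0,0,0,0,0,0,1]]') | grep -E "time|pos|force"
```

```text
time_s: 23.8
ee_pos: [0.4919, 0.1428, 0.0768]
force: [-2.1, -0.3, -0.4]
time_s: 24.0
ee_pos: [0.4923, 0.1436, 0.0767]
force: [-2.1, -0.5, 1.1]
time_s: 24.2
ee_pos: [0.4927, 0.1444, 0.0767]
force: [-4.7, -1.3, 0.9]
```

```bash
cat > f.py <<'E'
from h import *
s=bot.read_state();R=s['ee_rot'];c=np.array([.558,.0993,s['ee_pos'][2]])
print('F tool',np.round(R.T@s['force'],2),'axis',np.round(R.T@(c-s['ee_pos'])*1000,1),'torque/75',np.round(s['ft_torque'],2),'t',s['time_s'])
E
python3 -m pendant '[[1,-0.2,0,0,0,0.013,1],[0,0,0,0,0,0,1]]'|grep pos;python3 f.py;python3 -m pendant '[[1,-0.2,0,0,0,0.013,1],[0,0,0,0,0,0,1]]'|grep pos;python3 f.py
```

```text
ee_pos: [0.493, 0.145, 0.0766]
F tool [-5.78 -1.54 -2.59] axis [19.  77.2 -0.1] torque/75 [-0.43  1.02 -0.03] t 24.4
ee_pos: [0.4932, 0.1455, 0.0765]
F tool [-7.64 -2.19 -1.93] axis [19.5 77.1 -0.2] torque/75 [-0.56  1.28  0.03] t 24.6
```

```bash
python3 -m pendant '[[1,-0.2,0,0,0,0.013,1],[0,0,0,0,0,0,1]]'|grep pos;python3 f.py;python3 -m pendant '[[0.7,-0.1,0,0,0,0.008,1],[0,0,0,0,0,0,1]]'|grep pos;python3 f.py
```

```text
ee_pos: [0.4934, 0.1459, 0.0765]
F tool [-7.51 -2.06 -3.42] axis [20.1 77.1 -0.2] torque/75 [-0.65  1.4   0.02] t 24.8
ee_pos: [0.4935, 0.1463, 0.0764]
F tool [-8.39 -1.94 -4.2 ] axis [20.4 77.1 -0.2] torque/75 [-0.77  1.57 -0.04] t 25.0
```

```bash
python3 -m pendant '[[1,-0.1,0,0,0,0.01,1],[0,0,0,0,0,0,1]]'|grep pos;python3 f.py; python3 -m pendant '[[0,0,0,0,0,0,1]]'|grep pos;python3 f.py;python3 -m pendant '[[0.8,-0.1,0,0,0,0.005,1],[0,0,0,0,0,0,1]]'|grep pos;python3 f.py;python3 -m pendant '[[0,0,0,0,0,0,1]]'|grep pos;python3 f.py
```

```text
ee_pos: [0.4937, 0.1468, 0.0763]
F tool [-10.6   -1.74  -5.9 ] axis [20.7 77.2 -0.3] torque/75 [-0.82  1.85 -0.01] t 25.2
ee_pos: [0.4937, 0.1467, 0.0763]
F tool [-8.82 -2.63 -4.47] axis [20.7 77.2 -0.3] torque/75 [-0.78  1.82  0.05] t 25.3
ee_pos: [0.4939, 0.147, 0.0763]
F tool [-11.54  -2.32  -6.11] axis [20.8 77.2 -0.3] torque/75 [-0.98  1.95 -0.02] t 25.5
ee_pos: [0.4939, 0.1471, 0.0763]
F tool [-10.56  -1.75  -5.56] axis [20.8 77.2 -0.3] torque/75 [-0.93  2.01  0.09] t 25.6
```

```bash
python3 -m pendant '[[0.7,-0.1,0,0,0,0,1],[0,0,0,0,0,0,1]]'|grep pos;python3 f.py; python3 -m pendant '[[0,0,0,0,0,0,1]]'|grep pos;python3 f.py;python3 -m pendant '[[0,0,0,0,0,0,1]]'|grep pos;python3 f.py
```

```text
ee_pos: [0.4941, 0.1473, 0.0762]
F tool [-10.78  -2.84  -6.31] axis [20.5 77.3 -0.4] torque/75 [-1.02  2.07 -0.  ] t 25.8
ee_pos: [0.4941, 0.1473, 0.0763]
F tool [-12.94  -2.58  -6.59] axis [20.5 77.3 -0.4] torque/75 [-1.05  2.08 -0.01] t 25.9
ee_pos: [0.4941, 0.1473, 0.0762]
F tool [-11.98  -3.07  -6.56] axis [20.5 77.3 -0.4] torque/75 [-1.09  2.1  -0.01] t 26.0
```

```bash
python3 -m pendant '[[0.5,-0.1,0,0,0,0,1],[0,0,0,0,0,0,1]]'|grep pos;python3 f.py; python3 -m pendant '[[0,0,0,0,0,0,1]]'|grep pos;python3 f.py; python3 -m pendant '[[-1,0,0,0,0,0,1],[-2,0,0,0,0,0,1],[-4,0,0,0,0,0,1],[-8,-4,0,0,0,0,1],[-10,-10,0,0,0,0,1],[0,0,0,0,0,0,1]]'; python3 -m pendant '[[-5,-10,-20,0,0,0,1],[-5,-10,-40,0,0,0,1],[0,-20,-40,0,0,0,1],[0,-30,-40,0,0,0,1],[0,-40,-20,0,0,0,1],[0,-20,0,0,0,0,1],[0,0,0,0,0,0,1]]'; python3 -c "
from h import *
s=vision.capture('side');crop(s,290,380,220,320,8,'pics/sk15.png')
s=vision.capture('top');crop(s,100,170,180,265,8,'pics/tk15.png')"
```

```text
ee_pos: [0.4942, 0.1475, 0.0762]
F tool [-12.84  -2.9   -7.2 ] axis [20.3 77.3 -0.4] torque/75 [-1.1   2.22 -0.03] t 26.2
ee_pos: [0.4942, 0.1475, 0.0762]
F tool [-12.2   -2.56  -5.53] axis [20.3 77.4 -0.4] torque/75 [-1.18  2.16 -0.02] t 26.3
time_s: 26.9
ee_pos: [0.4677, 0.146, 0.0767]
ee_rot: [[0.784, 0.621, -0.001], [0.621, -0.784, 0.001], [-0.0, -0.002, -1.0]]
force: [0.3, 0.2, 0.1]
gripper_width: -0.0003
time_s: 27.6
ee_pos: [0.3792, 0.2449, 0.2375]
ee_rot: [[0.78, 0.626, 0.0], [0.626, -0.78, 0.004], [0.003, -0.003, -1.0]]
force: [0.6, 0.5, 0.0]
gripper_width: -0.0001
```

View pics/sk15.png

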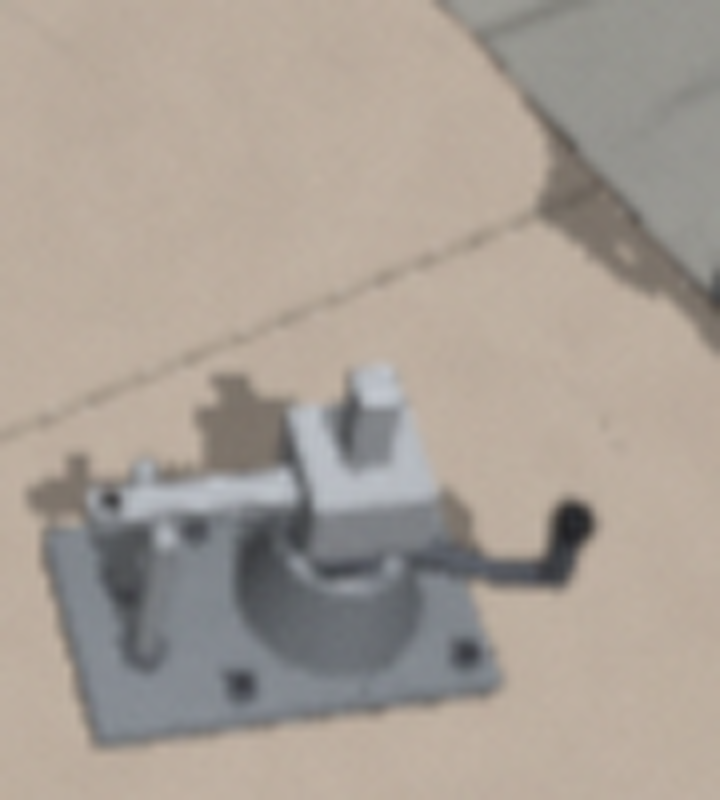

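View pics/tk15.png

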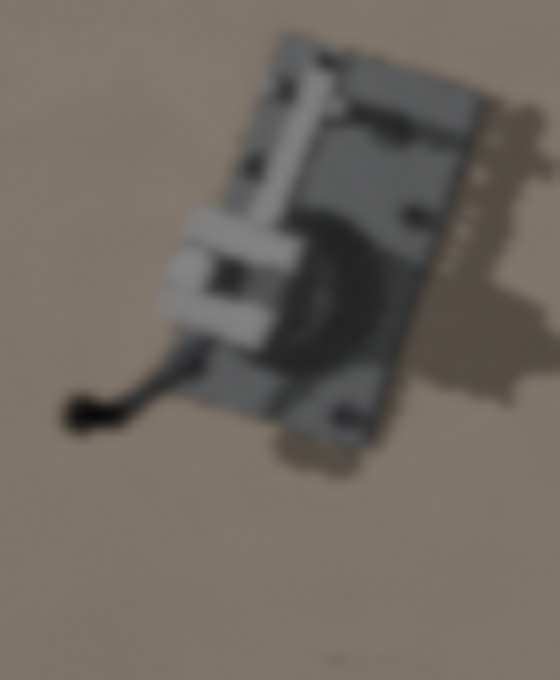

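```bash
python3 -c "
from rig import bot
s=bot.read_state();print(s['force'],s['time_s']);print(bot.finish_job())"
```

```text
[ 0.22832606 -0.05209876 -0.08716028] 27.7
the job is handed in; nothing more can be done
None
```

I fitted the key nearest the base onto the screw, let it go, tightened the jam nut to about 12 N at the post, backed off and handed in at 27.7 s.

- **Key:** it went down to TCP height 0.1177 m, as expected for fully home, and met a firm stop there. The last pictures show it still on the screw with its arm between the pins, leaning on the one the clockwise torque drives it toward.
- **Nut:** it turned freely at about 2 N for roughly 1 rad, then the push rose. The last two readings along the push were 12.8 N and 12.2 N. The highest was 12.9 N, with sensor noise of about 1 N, so it stayed under 16 N.
- **Screw setting:** I did not measure the screw's turn in numbers. In the pictures the key moved only until its arm met the pin, and stayed there through the tightening.
- **Other forces:** the tool also felt 2 to 3 N sideways and about 6 N vertically at the post, probably friction against the post or its ball.
- **At hand-in:** the robot was touching nothing, with force readings near zero. I never went near the other things, but did not check them in a final wide view.
- **Disagreement:** the two cameras differed by about 4 mm in x and 2 mm in y, so I lined up the key by its position relative to the screw head and pins in each view.

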